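Tip the wheel nuts into the nut jar

ROBOT

A 6-joint arm with a two-finger parallel gripper is mounted at the origin on the work surface. World frame = base frame: x ahead of the robot, y to its left, z up, the work surface at z = 0. Lengths are in mm, angles in rad, forces in N, time in s.
With the tool pointing down it reaches from about 300 to 775 mm from the base axis. Payload 14.6 kg.
Tool frame: the origin (TCP) lies at the very end of the fingers, on their centre line; the grasp point (between the pads) lies 19 mm behind it; z points along the fingers, y is the line along which they close (so a half turn about z gives the same grasp; the last joint's range is limited). The gripper opens to 94 mm and grips with 3 to 60 N. Pads are 16 mm wide; open, the fingers measure 119 mm over their backs; the gripper's body (75 mm by 177 mm) begins 78 mm behind the grasp point.
Start: joints at [-1.194, 0.3, 1.521, -0, 1.321, -0.067], TCP at [236.148, -496.713, 205.446] pointing down, gripper open.
Joint ranges: [-3.03, 3.03], [-0.79, 2.21], [0.23, 2.52], [-1.04, 4.18], [0, 3.07], [-2.55, 2.55]. Speed limits (rad/s): [2.22, 2.22, 2.57, 3.14, 3.14, 3.14].

INTERFACE

Orientations are given as [roll, pitch, yaw] about the fixed x, y, z axes, in that order (R = Rz(yaw) Ry(pitch) Rx(roll)).
In Python, from cell import manip gives the robot as it stands. The module is installed in compiled form; this text tells all that it offers.
- The arm moves only by the shell command python3 -m inch 'ROWS' [FORCE]. ROWS is JSON, a list of rows, each an object of numbers: "gripper": the opening, from 0 (shut) to 1 (fully open); "dx", "dy", "dz": the shift along the world's x, y, z in m; "wx", "wy", "wz": the turn, a rotation vector about the world's x, y, z in degrees. A call has exactly 5 rows; each row is the pose to reach, as a shift and turn from the pose commanded when the call began; what a row does not reach only later rows make up. A row lasts 1/12 s, in which the tool goes at most 41.7 mm and 7.16 degrees, less where a joint would pass 70% of its speed; a pose out of reach is approached as far as the arm can. A call with a gripper value outside its range is refused whole. The fingers move at their own pace and stop on an object; FORCE is the grip in N (left out, the last holds). Time passes only in rows, so rows that repeat a pose let the fingers close, or fill a call up. It gives the time, the measured TCP pose, the force, the opening and the grip force at its end, in the units of the state.
- manip.read_state(): the state, without advancing time (a new reading comes with each control period).
- manip.camera(name): name is "scene" or "top" or "wrist"; returns the picture (384x512x3 uint8, blue, green, red); there is no depth.
- manip.camera_info(name): a dict with "camera_matrix" (3x3 intrinsics, pixels), "R" (3x3) and "t" (3): a world point X has camera coordinates R X + t; the wrist camera has in their place "tool_from_camera" (4x4, takes a point from camera to tool coordinates, whose origin is the TCP and whose axes are the flange's). Camera axes: x right, y down, z forward; pixel columns grow to the right and rows downward; lengths in mm; the calibration is good to about 2 mm. A picture is of the moment at which its call begins: read the wrist's pose just before it. camera_info takes no time and is no camera call.
- manip.sign_off(): hands the job in; it is judged then, once.
The state is a dict: "clock": time; "joints": joint angles; "qd": joint speeds; "effort": joint torques, N m; "eef_pos": TCP position; "eef_rot": TCP orientation; "wrist_force": force on the tool from outside, world axes, zero at the start; "moment": the same for the moment, N m; "finger_gap": finger opening in mm; "finger_force": force on a finger pad.
Only numpy, scipy, OpenCV 4.12 (cv2) and the standard library are available. Lean on these libraries where they do the work, as an engineer would, in place of code of your own. Each camera call takes 0.05 s, during which the arm holds its last target. There are 200 camera calls.

TASK

Someone has left the red-handled guide pin standing in the yellow nut jar: pull it out and stand it in the black tool pot. Then gather every blue wheel nut from the bench into the metal chute, lift the chute by its red handle and tip it so that they all slide off the spout into the jar; do not drop nuts into the jar by hand. Finally set the chute back down flat and lengthwise in the middle of its green mat, leave the jar standing and do not disturb the other things on the bench.

Things in the scene. Friction and masses are not known exactly. Their poses are not given: they have to be found in the camera images.
- chute: loose chute of polished sheet metal, 220 g: a straight trough 260 mm long (local x), 40 mm wide outside and 34 mm inside, floor 4 mm thick, walls standing 18 mm above the floor (22 mm in all), open above, open at the spout end (local -x) and closed at the rear (+x). A red bail handle bridges its middle. Origin: centre of the underside; z up. It starts on the green mat. The trough is slippery: nuts in it begin to slide at a tilt of about 11 to 17 degrees
- chute_handle (a point): centre of the chute's red handle bar: a flat bar 12 mm thick (along the chute's length), 48 mm wide (across it) and 24 mm tall, 62 mm above the chute's underside (bar from 50 to 74 mm) on two thin side posts at its ends; nuts pass beneath. Axes as the chute
- chute_lip (a point): middle of the chute's spout edge, on the trough floor: 130 mm from the handle along local -x, 4 mm above the underside
- mat_top (a point): centre of the top of the fixed green mat, 300 mm (local x) by 100 mm (local y), 3 mm thick: the chute's parking place, lengthwise
- jar: loose yellow steel nut jar, 600 g, round, 82 mm outside at its body, drawn in from 65 mm up to a neck 62 mm outside (from 85 mm up) with a mouth 56 mm wide, 100 mm tall in all, wall 3 mm, floor 5 mm thick. Origin: centre of the underside
- jar_mouth (a point): centre of the jar's mouth, level with its rim, 100 mm above the underside
- jar_floor (a point): centre of the jar's inner floor
- pin_grip (a point): point on the axis of the loose wheel guide pin (90 g), 150 mm from its tip, where its red grip is held; z runs along the pin from the tip to the grip. The pin is 190 mm long: a steel shank of 14 mm diameter for 85 mm, then a red plastic grip of 22 mm diameter for 105 mm. At the start it stands in the jar, tip down, leaning about 25 degrees against the rim
- pin_tip (a point): centre of the guide pin's tip (lower end of its shank)
- pot_floor (a point): centre of the inner floor of the fixed black tool pot: round, 86 mm outside, 80 mm inside, 95 mm tall, floor 6 mm thick
- nut0_mid (a point): loose blue hexagonal wheel nut, 19 mm across its flats, 26 mm tall, 35 g; this point is its centre, z runs along its bore and x is square to a pair of flats (so flats face every 60 degrees about z). At the start it stands on end on the bench; 4 to 6 of the six nuts are present
- nut1_mid (a point): loose blue hexagonal wheel nut, 19 mm across its flats, 26 mm tall, 35 g; this point is its centre, z runs along its bore and x is square to a pair of flats (so flats face every 60 degrees about z). At the start it stands on end on the bench; 4 to 6 of the six nuts are present
- nut2_mid (a point): loose blue hexagonal wheel nut, 19 mm across its flats, 26 mm tall, 35 g; this point is its centre, z runs along its bore and x is square to a pair of flats (so flats face every 60 degrees about z). At the start it stands on end on the bench; 4 to 6 of the six nuts are present
- nut3_mid (a point): loose blue hexagonal wheel nut, 19 mm across its flats, 26 mm tall, 35 g; this point is its centre, z runs along its bore and x is square to a pair of flats (so flats face every 60 degrees about z). At the start it stands on end on the bench; 4 to 6 of the six nuts are present
- nut4_mid (a point): loose blue hexagonal wheel nut, 19 mm across its flats, 26 mm tall, 35 g; this point is its centre, z runs along its bore and x is square to a pair of flats (so flats face every 60 degrees about z). At the start it stands on end on the bench; 4 to 6 of the six nuts are present
- nut5_mid (a point): loose blue hexagonal wheel nut, 19 mm across its flats, 26 mm tall, 35 g; this point is its centre, z runs along its bore and x is square to a pair of flats (so flats face every 60 degrees about z). At the start it stands on end on the bench; 4 to 6 of the six nuts are present
- grease_tin: green grease tin, 36 mm diameter, 36 mm tall, standing among the nuts; a bystander; origin on its underside (wrench: middle)
- socket: dark steel socket, 30 mm diameter, 38 mm tall, standing near the nuts; a bystander; origin on its underside (wrench: middle)
- spray_can: red spray can, 60 mm diameter, 120 mm tall; a bystander; origin on its underside (wrench: middle)
- oil_bottle: grey oil bottle, 76 mm diameter, 200 mm tall; a bystander; origin on its underside (wrench: middle)
- wrench: wrench lying on the bench; a bystander; origin on its underside (wrench: middle)
- mug: blue mug, 80 mm diameter, 90 mm tall; a bystander; origin on its underside (wrench: middle)
Mind the look-alikes: they are no part of the job. There is more than one size of the part that bears pin_grip; the job needs the middle-sized.

How it is judged:
By the outcome, as a careful person would: the job done as asked, in the order asked, and still so for the second after the job is handed in, with the robot touching nothing.
Of nut0, nut1, nut2, nut3, nut4, nut5 only 4 to 6 are there at a start; the rules pass over those that are not, and their reading is None.
At some moment in a run one of nut0, nut1, nut2, nut3, nut4, nut5 may be knocked a few centimetres aside while the robot is not near it.
It also fails if it takes over 210 s, if anything falls off the work surface, if the arm or the gripper's body presses on something with over 40 N, if the wrist force passes 120 N, or if a joint passes its speed limit or range.

## Working session

There is one attempt and no reset: what is moved stays moved. The work goes in short steps, Python scripts to look and compute and a shell command to move; the robot and the scene stay as the last step left them, time stands still between calls to the robot, and variables do not carry over. Pictures are saved under pics/ and viewed, at most 14 in all, crops included, and the job is handed in when it is done.

```bash
mkdir -p pics
cat > h.py <<'E'
import numpy as np, cv2
from cell import manip
from scipy.spatial.transform import Rotation as Rn
def snap(n,f):
    s=manip.read_state(); im=manip.camera(n); cv2.imwrite('pics/'+f,im); return im,s
def ray(n,uv,s=None):
    i=manip.camera_info(n); K=np.array(i["camera_matrix"]); d=np.linalg.inv(K)@[uv[0],uv[1],1.]
    if n=='wrist':
        T=np.array(i["tool_from_camera"]); W=Rn.from_euler('xyz',s["eef_rot"]).as_matrix()
        return np.array(s["eef_pos"])+W@T[:3,3], W@T[:3,:3]@d
    R=np.array(i["R"]);t=np.array(i["t"]); return -R.T@t, R.T@d
def onz(n,uv,z,s=None):
    o,d=ray(n,uv,s); return o+d*(z-o[2])/d[2]
def proj(n,X,s=None):
    i=manip.camera_info(n); K=np.array(i["camera_matrix"]);X=np.array(X,float)
    if n=='wrist':
        T=np.array(i["tool_from_camera"]); W=Rn.from_euler('xyz',s["eef_rot"]).as_matrix()
        p=T[:3,:3].T@(W.T@(X-s["eef_pos"])-T[:3,3])
    else: p=np.array(i["R"])@X+np.array(i["t"])
    p=K@p; return p[:2]/p[2]
def tri(a,b):
    (o1,d1),(o2,d2)=a,b; A=np.stack([d1,-d2],1); k=np.linalg.lstsq(A,o2-o1,rcond=None)[0]
    p,q=o1+k[0]*d1,o2+k[1]*d2; return (p+q)/2,np.linalg.norm(p-q)
E
python3 - <<'E'
from h import *
for n in('top','scene'):
    im,s=snap(n,n+'0.png'); o,d=ray(n,(256,192)); print(n,o,d,onz(n,(256,192),0))
print(s)
E
```

```text
top [ 233.52219603  -21.04810945 2005.35907563] [ 0.13418498 -0.02504213 -0.99080299] [505.10904968 -71.73271159   0.        ]
scene [ 924.71764906 -811.05037499 1315.75959679] [-0.29920934  0.53974188 -0.78698805] [4.24471732e+02 9.13401449e+01 2.27373675e-13]
{'clock': 0.05, 'joints': array([-1.19362806e+00,  3.00474869e-01,  1.52153783e+00, -3.26800061e-05,
        1.32072059e+00, -6.65594384e-02]), 'qd': array([ 0.00071513,  0.00027478, -0.00101947, -0.00179557, -0.00093704,
       -0.00128459]), 'effort': array([ 3.52626530e-04, -5.33217466e+01, -3.53702581e+01,  7.10231345e-02,
        2.35788926e-02, -8.03152420e-05]), 'eef_pos': array([ 236.0370608 , -496.49801142,  204.90256315]), 'eef_rot': array([-3.14045243e+00, -4.42801616e-05,  4.43735784e-01]), 'wrist_force': array([-0.24383416, -0.56869662,  0.78561536]), 'moment': array([-0.06088242, -0.00190598, -0.02322903]), 'finger_force': 0.0, 'finger_gap': 94.06857928222733}
```

View pics/top0.png

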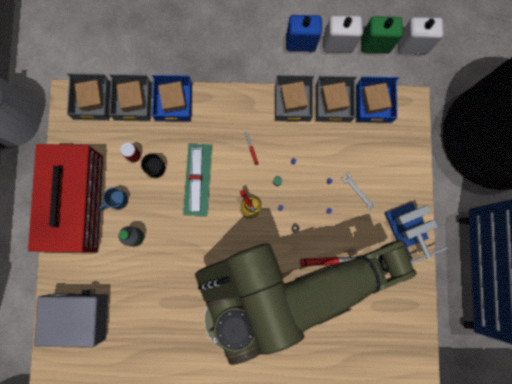

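View pics/scene0.png

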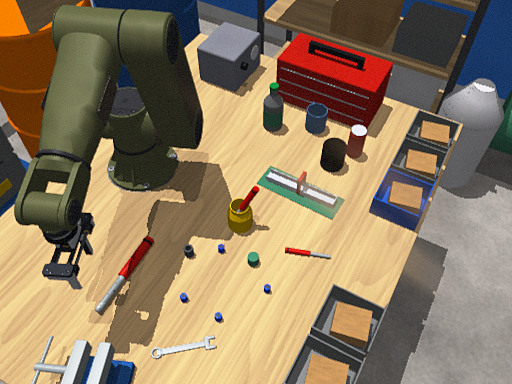

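The top view shows nuts at (293,161), (330,181), (329,211) and (280,208), the tin at (277,181) and the socket at (295,228). The jar with a pin is at (250,206), the chute at (196,178) and the pot at (153,166). There are three red-handled pins: small at (252,148), large at (320,262), and one in the jar at (246,195). The one in the jar is the middle size and is the one described.

Run:
```python
from h import *
T=cv2.imread('pics/top0.png');S=cv2.imread('pics/scene0.png')
def blobs(im,lo,hi,amin,box,amax=9999):
    h=cv2.cvtColor(im,cv2.COLOR_BGR2HSV);m=cv2.inRange(h,lo,hi);x0,y0,x1,y1=box
    k=np.zeros_like(m);k[y0:y1,x0:x1]=m[y0:y1,x0:x1]
    n,_,st,c=cv2.connectedComponentsWithStats(k)
    return [(c[i],st[i]) for i in range(1,n) if amin<=st[i][4]<=amax]
print('nuts')
for n,im,box in(('top',T,(215,130,385,260)),('scene',S,(120,180,330,345))):
    for c,st in blobs(im,(105,120,50),(130,255,255),4,box): print(n,c.round(1),st,onz(n,c,13).round())
print('green')
for n,im,box in(('top',T,(170,130,300,230)),('scene',S,(230,160,350,270))):
    for c,st in blobs(im,(60,80,30),(95,255,255),20,box): print(n,c.round(1),st,onz(n,c,3).round())
print('yellow')
for n,im,box in(('top',T,(225,180,275,230)),('scene',S,(215,185,270,240))):
    for c,st in blobs(im,(22,170,60),(32,255,255),20,box): print(n,c.round(1),st,onz(n,c,100).round(),onz(n,c,50).round())
print('red')
for n,im,box in(('top',T,(180,170,270,215)),('scene',S,(230,160,330,225))):
    for c,st in blobs(im,(0,150,60),(8,255,255),5,box): print(n,c.round(1),st,onz(n,c,70).round())
print('black')
for n,im,box in(('top',T,(135,145,172,182)),('scene',S,(310,130,350,175))):
    for c,st in blobs(im,(0,0,0),(180,255,45),40,box): print(n,c.round(1),st,onz(n,c,95).round())
a=cv2.resize(T[130:235,170:310],None,fx=4,fy=4,interpolation=2);b=cv2.resize(S[160:255,210:350],None,fx=4,fy=4,interpolation=2)[:180*2]
cv2.imwrite('pics/c1.png',cv2.resize(np.vstack([a,b[:, :a.shape[1]]]),None,fx=.75,fy=.75))
```

```text
nuts
top [292.4 161.2] [292 160   2   3   5] [ 634. -219.   13.]
top [328.6 180.7] [328 179   2   4   7] [ 555. -368.   13.]
top [328.4 210.6] [328 209   2   4   7] [ 432. -366.   13.]
scene [220.8 248.4] [218 244   6   9  38] [ 443. -171.   13.]
scene [266.7 288.2] [264 284   7   9  41] [ 636. -223.   13.]
scene [183.4 297.3] [180 293   7   9  43] [ 435. -369.   13.]
scene [217.9 316.6] [215 312   7  10  43] [ 556. -370.   13.]
green
top [199.9 180.5] [185 145  26  70 696] [549. 159.   3.]
top [277.2 180.6] [274 177   7   8  41] [ 553. -158.    3.]
scene [289.5 193.8] [257 166  76  53 593] [532. 140.   3.]
scene [252.7 258.6] [248 252  11  14 123] [ 547. -149.    3.]
yellow
top [250.7 208.1] [242 198  18  19 134] [428. -50. 100.] [434. -50.  50.]
scene [238.9 217.1] [227 198  26  35 612] [465. -90. 100.] [446. -60.  50.]
red
top [194.1 176.5] [189 176  12   2  22] [553. 176.  70.]
top [245.5 197.5] [240 190  12  16  75] [473. -29.  70.]
scene [301.9 175.9] [298 172   8   9  29] [554. 181.  70.]
scene [255.2 188.6] [252 186   7   6  33] [442.  55.  70.]
scene [246.6 200.2] [239 191  17  20 102] [441.  -2.  70.]
black
top [153.  165.2] [142 154  23  23 393] [592. 336.  95.]
scene [330.7 156.9] [320 138  24  34 520] [611. 287.  95.]
```

View pics/c1.png

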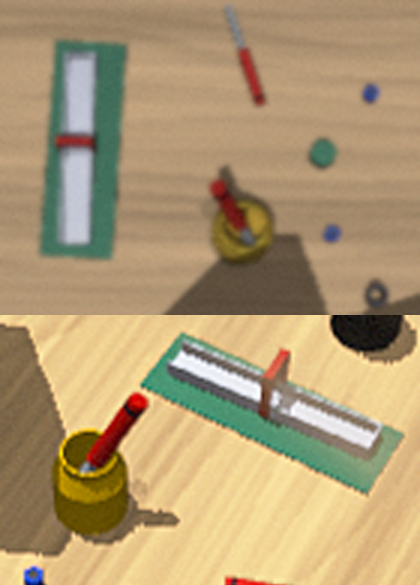

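The crop confirms it: the middle-sized pin leans in the jar, with its grip end at top (242,192) and scene (256,189). The small pin lies on the bench above it. Next I triangulate the pin and the handle.

Run:
```python
from h import *
for nm,a,b in(('pinend',(242.3,191.7),(256.3,188.7)),('gripbase',(251,205),(242.3,206)),('handle',(194.1,176.5),(301.9,174.5)),('nut3',(280.3,208),(220.8,248.4)),('socket',(295,228),(189,250))):
    p,e=tri(ray('top',a),ray('scene',b)); print(nm,p.round(),e.round(1))
# mat corners
T=cv2.imread('pics/top0.png');h=cv2.cvtColor(T,cv2.COLOR_BGR2HSV);m=cv2.inRange(h,(60,80,30),(95,255,255));m[:,:175]=0;m[:,220:]=0;m[:130]=0;m[230:]=0
r=cv2.minAreaRect(cv2.findNonZero(cv2.morphologyEx(m,cv2.MORPH_CLOSE,np.ones((15,15)))));b=cv2.boxPoints(r)
P=np.array([onz('top',q,3) for q in b]);print(P.round(),P.mean(0))
for q in((74,55),(79,245),(63,55),(95,50),(60,243),(89,245)): print(q,onz('top',(170+q[0]/3,130+q[1]/3),22).round())
i=manip.camera_info('wrist');print(np.array(i['camera_matrix']),np.array(i['tool_from_camera']))
```

```text
pinend [483. -15. 171.] 2.5
gripbase [445. -47.  93.] 10.9
handle [553. 176.  81.] 3.5
nut3 [ 441. -170.   10.] 2.3
socket [ 360. -229.   20.] 2.6
[[412. 219.   3.]
 [701. 211.   3.]
 [697. 120.   3.]
 [408. 130.   3.]] [554.32022042 170.01444354   3.        ]
(74, 55) [679. 183.  22.]
(79, 245) [418. 168.  22.]
(63, 55) [678. 198.  22.]
(95, 50) [686. 154.  22.]
(60, 243) [421. 194.  22.]
(89, 245) [418. 155.  22.]
[[335.29294305   0.         259.11151211]
 [  0.         335.29294305 192.8111913 ]
 [  0.           0.           1.        ]] [[ 1.13785307e-03 -9.73160952e-01 -2.30122722e-01  6.62332443e+01]
 [ 9.99999238e-01  9.97229174e-04  7.27384547e-04  6.00085306e-01]
 [-4.78377147e-04 -2.30123374e-01  9.73161345e-01 -1.78996603e+02]
 [ 0.00000000e+00  0.00000000e+00  0.00000000e+00  1.00000000e+00]]
```

```bash
python3 -m inch '[{"dx":0.015,"dy":0.03,"dz":0.02,"wz":3},{"dx":0.033,"dy":0.063,"dz":0.036,"wz":6},{"dx":0.05,"dy":0.095,"dz":0.05,"wz":9},{"dx":0.068,"dy":0.128,"dz":0.06,"wz":12},{"dx":0.085,"dy":0.16,"dz":0.07,"wz":15}]'
python3 -m inch '[{"dx":0.017,"dy":0.033,"dz":0.01},{"dx":0.034,"dy":0.066,"dz":0.02},{"dx":0.05,"dy":0.1,"dz":0.03},{"dx":0.068,"dy":0.132,"dz":0.04},{"dx":0.085,"dy":0.165,"dz":0.05}]'
python3 -m inch '[{"dx":0.017,"dy":0.033,"dz":0},{"dx":0.034,"dy":0.066,"dz":0.0},{"dx":0.05,"dy":0.1},{"dx":0.068,"dy":0.132},{"dx":0.085,"dy":0.165}]'
python3 -m inch '[{},{},{},{},{}]'
python3 - <<'E'
from h import *
im,s=snap('wrist','w1.png');print(s)
E
```

```text
{'clock': 0.1, 'joints': array([-1.19358976e+00,  3.00410797e-01,  1.52148046e+00,  4.47673598e-05,
        1.32070229e+00, -6.65989245e-02]), 'qd': array([ 0.00035834, -0.00163351, -0.00326919, -0.00011961,  0.00152521,
        0.00023437]), 'effort': array([ 1.24575065e-03, -5.32644618e+01, -3.53283978e+01,  7.10185105e-02,
        2.34759471e-02, -6.68941084e-05]), 'eef_pos': array([ 236.08607066, -496.50954495,  204.9619725 ]), 'eef_rot': array([-3.14059686e+00, -1.09876649e-04,  4.43794333e-01]), 'wrist_force': array([ 0.31029018, -0.09744784, -0.36198248]), 'moment': array([-0.00407037,  0.02360017, -0.01955302]), 'finger_force': 0.0, 'finger_gap': 94.19770086546747}validation failed for argument at $[0]...
validation failed for argument at $[0]...
validation failed for argument at $[0]...
validation failed for argument at $[0]...
```

View pics/w1.png

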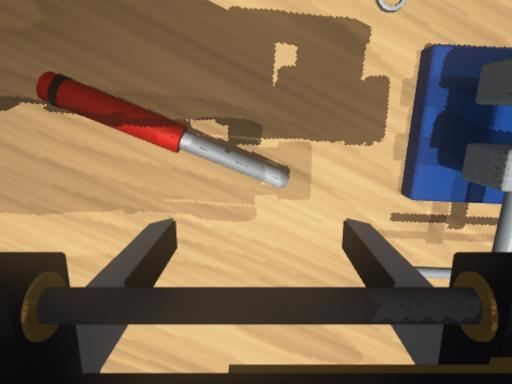

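The moves were refused, probably because every row needs all its keys. The picture shows only the large pin at (150,120), since the arm has not moved.

```bash
python3 -m inch '[{"gripper":1,"dx":0.015,"dy":0.03,"dz":0.02,"wx":0,"wy":0,"wz":3},{"gripper":1,"dx":0.033,"dy":0.063,"dz":0.036,"wx":0,"wy":0,"wz":6},{"gripper":1,"dx":0.05,"dy":0.095,"dz":0.05,"wx":0,"wy":0,"wz":9},{"gripper":1,"dx":0.068,"dy":0.128,"dz":0.06,"wx":0,"wy":0,"wz":12},{"gripper":1,"dx":0.085,"dy":0.16,"dz":0.07,"wx":0,"wy":0,"wz":15}]' &&
python3 -m inch '[{"gripper":1,"dx":0.017,"dy":0.033,"dz":0.01,"wx":0,"wy":0,"wz":0},{"gripper":1,"dx":0.034,"dy":0.066,"dz":0.02,"wx":0,"wy":0,"wz":0},{"gripper":1,"dx":0.05,"dy":0.1,"dz":0.03,"wx":0,"wy":0,"wz":0},{"gripper":1,"dx":0.068,"dy":0.132,"dz":0.04,"wx":0,"wy":0,"wz":0},{"gripper":1,"dx":0.085,"dy":0.165,"dz":0.05,"wx":0,"wy":0,"wz":0}]' &&
python3 -m inch '[{"gripper":1,"dx":0.017,"dy":0.033,"dz":0.01,"wx":0,"wy":0,"wz":0},{"gripper":1,"dx":0.034,"dy":0.066,"dz":0.01,"wx":0,"wy":0,"wz":0},{"gripper":1,"dx":0.05,"dy":0.1,"dz":0.01,"wx":0,"wy":0,"wz":0},{"gripper":1,"dx":0.068,"dy":0.132,"dz":0.01,"wx":0,"wy":0,"wz":0},{"gripper":1,"dx":0.085,"dy":0.165,"dz":0.01,"wx":0,"wy":0,"wz":0}]' &&
python3 -m inch '[{"gripper":1,"dx":0,"dy":0,"dz":0,"wx":0,"wy":0,"wz":0},{"gripper":1,"dx":0,"dy":0,"dz":0,"wx":0,"wy":0,"wz":0},{"gripper":1,"dx":0,"dy":0,"dz":0,"wx":0,"wy":0,"wz":0},{"gripper":1,"dx":0,"dy":0,"dz":0,"wx":0,"wy":0,"wz":0},{"gripper":1,"dx":0,"dy":0,"dz":0,"wx":0,"wy":0,"wz":0}]'
python3 - <<'E'
from h import *
im,s=snap('wrist','w1.png');print(s['clock'],s['eef_pos'],s['eef_rot'],s['joints'])
E
```

```text
clock: 0.57
eef_pos: [321.6, -335.0, 276.0]
eef_rot: [3.141, -0.0, 0.708]
wrist_force: [0.6, -0.4, -0.0]
finger_gap: 93.9
finger_force: 0.0
clock: 0.98
eef_pos: [406.5, -170.0, 326.0]
eef_rot: [3.141, -0.0, 0.705]
wrist_force: [0.1, -1.3, -0.4]
finger_gap: 94.0
finger_force: 0.0
clock: 1.4
eef_pos: [491.6, -4.8, 335.4]
eef_rot: [3.142, 0.0, 0.706]
wrist_force: [1.9, -0.9, 0.1]
finger_gap: 93.7
finger_force: 0.0
clock: 1.82
eef_pos: [490.8, -7.8, 335.6]
eef_rot: [3.141, -0.0, 0.704]
wrist_force: [0.0, 0.1, -0.3]
finger_gap: 93.7
finger_force: 0.0
1.8167 [490.83980467  -7.76335905 335.64271253] [ 3.14130120e+00 -1.68001759e-04  7.03945965e-01] [-9.03945118e-02  9.82614080e-02  1.46399303e+00 -8.43907734e-05
  1.57901256e+00  7.76455168e-01]
```

View pics/w1.png

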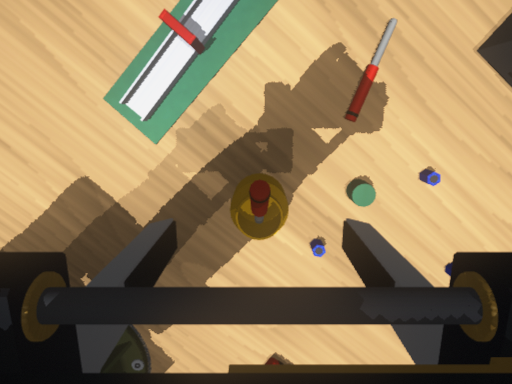

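The near end of the chute at (140,112) looks open. The pin's end cap is at (260,186) and the jar mouth is about (259,205), so the lean direction is close to tool x.

Run:
```python
from h import *
im=cv2.imread('pics/w1.png');s=manip.read_state()
h=cv2.cvtColor(im,cv2.COLOR_BGR2HSV)
m=cv2.inRange(h,(0,140,50),(8,255,255));m[:,:225]=0;m[:,300:]=0;m[:160]=0;m[235:]=0
c=max(cv2.findContours(m,0,2)[0],key=cv2.contourArea);x=cv2.boundingRect(c);print(x,cv2.minAreaRect(c))
cap=(x[0]+x[2]/2,x[1]+9)
E1=onz('wrist',cap,174,s);print('end',E1)
print(tri(ray('wrist',cap,s),ray('top',(242.3,191.7))),tri(ray('wrist',cap,s),ray('scene',(256.3,188.7))))
m=cv2.inRange(h,(20,120,30),(34,255,255));m[:,:225]=0;m[:,295:]=0;m[:170]=0;m[245:]=0
c=max(cv2.findContours(m,0,2)[0],key=cv2.contourArea);x=cv2.boundingRect(c);print(x);q=(x[0]+x[2]/2,x[1]+x[3]/2)
for z in(60,65,100):print(z,onz('wrist',q,z,s))
# handle bar ends at z 74, chute near corners z22
for q in((161,15),(203,47),(185,30)):print('h',onz('wrist',q,74,s))
for q in((122,101),(144,120)):print('c',onz('wrist',q,22,s))
m=cv2.inRange(h,(105,120,50),(130,255,255));n,_,st,ce=cv2.connectedComponentsWithStats(m)
for i in range(1,n):
  if st[i][4]>40: print('nut',ce[i],st[i][4],onz('wrist',ce[i],16,s))
```

```text
(250, 180, 20, 21) ((259.5, 190.0), (20.0, 19.0), 90.0)
end [484.09547339 -15.76996072 174.        ]
(array([482.86371159, -16.35926785, 167.68331592]), np.float64(0.7684808168973525)) (array([484.38408752, -15.77766531, 173.13545926]), np.float64(0.8838245529649832))
(230, 173, 58, 67)
60 [444.75818466 -47.95938015  60.        ]
65 [445.82241728 -47.05012891  65.        ]
100 [453.27204565 -40.68537023 100.        ]
h [553.10876379 198.62097867  74.        ]
h [557.63289913 138.12428159  74.        ]
h [558.59180338 166.5933588   74.        ]
c [429.02001312 193.60872367  22.        ]
c [427.83111565 154.38900177  22.        ]
nut [432.68604651 178.11627907] 86 [ 639.62315939 -227.2764387    16.        ]
nut [318.36111111 249.80555556] 72 [ 442.14540198 -174.33439877   16.        ]
```

```bash
python3 -m inch '[{"gripper":1,"dx":0,"dy":0,"dz":-0.025,"wx":-3.2,"wy":3.8,"wz":0},{"gripper":1,"dx":0.001,"dy":0,"dz":-0.05,"wx":-6.4,"wy":7.7,"wz":0},{"gripper":1,"dx":0.002,"dy":0,"dz":-0.075,"wx":-9.6,"wy":11.5,"wz":0},{"gripper":1,"dx":0.003,"dy":0,"dz":-0.1,"wx":-12.9,"wy":15.4,"wz":0},{"gripper":1,"dx":0.003,"dy":0,"dz":-0.125,"wx":-16.1,"wy":19.2,"wz":0}]' &&
python3 -m inch '[{"gripper":1,"dx":0,"dy":0,"dz":0,"wx":0,"wy":0,"wz":0},{"gripper":1,"dx":0,"dy":0,"dz":0,"wx":0,"wy":0,"wz":0},{"gripper":1,"dx":0,"dy":0,"dz":-0.004,"wx":0,"wy":0,"wz":0},{"gripper":1,"dx":0,"dy":0,"dz":-0.008,"wx":0,"wy":0,"wz":0},{"gripper":1,"dx":0,"dy":0,"dz":-0.008,"wx":0,"wy":0,"wz":0}]'
python3 - <<'E'
from h import *
im,s=snap('wrist','w2.png');print(s['clock'],s['eef_pos'],s['eef_rot'],s['joints'])
W=Rn.from_euler('xyz',s['eef_rot']).as_matrix();print(W)
print('pred cap',proj('wrist',[484,-16,174],s))
h=cv2.cvtColor(im,cv2.COLOR_BGR2HSV)
m=cv2.inRange(h,(0,140,50),(8,255,255));m[:,:190]=0;m[:,330:]=0
for c in cv2.findContours(m,0,2)[0]:
  if cv2.contourArea(c)>40:print(cv2.boundingRect(c),cv2.minAreaRect(c))
E
```

```text
clock: 2.28
eef_pos: [494.2, -7.4, 209.8]
eef_rot: [-3.139, 0.441, 0.705]
wrist_force: [0.3, 0.7, 0.5]
finger_gap: 94.2
finger_force: 0.0
clock: 2.7
eef_pos: [494.2, -7.2, 203.5]
eef_rot: [-3.139, 0.434, 0.705]
wrist_force: [-0.8, 0.1, 0.0]
finger_gap: 94.2
finger_force: 0.0
2.7 [494.15929337  -7.16082357 203.45804769] [-3.13934878  0.43439087  0.70491732] [ 0.05075997  0.39988159  1.45091398 -0.25780749  1.64245068  0.94451192]
[[ 0.69092667  0.64724995 -0.32200596]
 [ 0.58779158 -0.76227512 -0.27099391]
 [-0.42085793 -0.00203548 -0.90712428]]
pred cap [258.25450816 216.53835023]
(281, 324, 49, 21) ((308.2396545410156, 326.224853515625), (52.000003814697266, 17.76923179626465), 22.61986541748047)
(242, 199, 32, 34) ((257.0000305175781, 215.5000457763672), (31.819805145263672, 31.819805145263672), 45.0)
(245, 183, 25, 18) ((256.7123107910156, 191.0953369140625), (16.818737030029297, 24.145715713500977), 87.61405944824219)
```

View pics/w2.png

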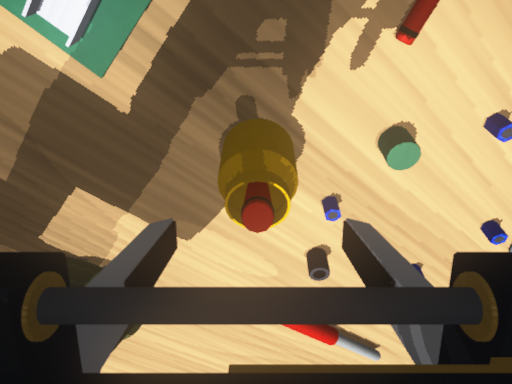

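The cap is at (257,216), within a pixel of the prediction. I slide in along the axis and close.

```bash
python3 -m inch '[{"gripper":0.7,"dx":-0.006,"dy":-0.005,"dz":-0.016,"wx":0,"wy":0,"wz":0},{"gripper":0.6,"dx":-0.012,"dy":-0.01,"dz":-0.033,"wx":0,"wy":0,"wz":0},{"gripper":0.6,"dx":-0.018,"dy":-0.015,"dz":-0.05,"wx":0,"wy":0,"wz":0},{"gripper":0.6,"dx":-0.024,"dy":-0.02,"dz":-0.066,"wx":0,"wy":0,"wz":0},{"gripper":0.6,"dx":-0.029,"dy":-0.0245,"dz":-0.082,"wx":0,"wy":0,"wz":0}]' 20 &&
python3 -m inch '[{"gripper":0.6,"dx":0,"dy":0,"dz":0,"wx":0,"wy":0,"wz":0},{"gripper":0.1,"dx":0,"dy":0,"dz":0,"wx":0,"wy":0,"wz":0},{"gripper":0.1,"dx":0,"dy":0,"dz":0,"wx":0,"wy":0,"wz":0},{"gripper":0.1,"dx":0,"dy":0,"dz":0,"wx":0,"wy":0,"wz":0},{"gripper":0.1,"dx":0,"dy":0,"dz":0,"wx":0,"wy":0,"wz":0}]' 20 && python3 -m inch '[{"gripper":0.1,"dx":0,"dy":0,"dz":0,"wx":0,"wy":0,"wz":0},{"gripper":0.1,"dx":0,"dy":0,"dz":0,"wx":0,"wy":0,"wz":0},{"gripper":0.1,"dx":0,"dy":0,"dz":0,"wx":0,"wy":0,"wz":0},{"gripper":0.1,"dx":0,"dy":0,"dz":0,"wx":0,"wy":0,"wz":0},{"gripper":0.1,"dx":0,"dy":0,"dz":0,"wx":0,"wy":0,"wz":0}]' 25
```

```text
clock: 3.17
eef_pos: [465.0, -31.6, 120.7]
eef_rot: [-3.139, 0.435, 0.705]
wrist_force: [0.9, 0.3, -0.0]
finger_gap: 64.1
finger_force: 0.0
clock: 3.58
eef_pos: [465.7, -31.0, 121.3]
eef_rot: [-3.139, 0.436, 0.706]
wrist_force: [0.3, 0.2, 0.8]
finger_gap: 33.0
finger_force: 0.0
clock: 4.0
eef_pos: [465.3, -31.2, 120.6]
eef_rot: [-3.138, 0.437, 0.706]
wrist_force: [0.8, 0.6, 2.7]
finger_gap: 21.8
finger_force: 25.0
```

```bash
python3 -m inch '[{"gripper":0.1,"dx":0.005,"dy":0.004,"dz":0.014,"wx":0,"wy":0,"wz":0},{"gripper":0.1,"dx":0.011,"dy":0.009,"dz":0.03,"wx":0,"wy":0,"wz":0},{"gripper":0.1,"dx":0.017,"dy":0.0145,"dz":0.048,"wx":0,"wy":0,"wz":0},{"gripper":0.1,"dx":0.0235,"dy":0.02,"dz":0.066,"wx":0,"wy":0,"wz":0},{"gripper":0.1,"dx":0.03,"dy":0.0255,"dz":0.085,"wx":0,"wy":0,"wz":0}]' 30 &&
python3 -m inch '[{"gripper":0.1,"dx":0.006,"dy":0.005,"dz":0.017,"wx":0,"wy":0,"wz":0},{"gripper":0.1,"dx":0.012,"dy":0.01,"dz":0.034,"wx":0,"wy":0,"wz":0},{"gripper":0.1,"dx":0.018,"dy":0.0155,"dz":0.052,"wx":0,"wy":0,"wz":0},{"gripper":0.1,"dx":0.0245,"dy":0.021,"dz":0.069,"wx":0,"wy":0,"wz":0},{"gripper":0.1,"dx":0.03,"dy":0.0255,"dz":0.085,"wx":0,"wy":0,"wz":0}]' &&
python3 -m inch '[{"gripper":0.1,"dx":0.01,"dy":0.04,"dz":0.01,"wx":3.2,"wy":-3.8,"wz":0},{"gripper":0.1,"dx":0.02,"dy":0.08,"dz":0.02,"wx":6.4,"wy":-7.7,"wz":0},{"gripper":0.1,"dx":0.03,"dy":0.12,"dz":0.03,"wx":9.6,"wy":-11.5,"wz":0},{"gripper":0.1,"dx":0.035,"dy":0.15,"dz":0.03,"wx":12.9,"wy":-15.4,"wz":0},{"gripper":0.1,"dx":0.035,"dy":0.17,"dz":0.03,"wx":16.1,"wy":-19.2,"wz":0}]' && python3 -m inch '[{"gripper":0.1,"dx":0,"dy":0.02,"dz":0,"wx":0,"wy":0,"wz":0},{"gripper":0.1,"dx":0,"dy":0.03,"dz":0,"wx":0,"wy":0,"wz":0},{"gripper":0.1,"dx":0,"dy":0.03,"dz":0,"wx":0,"wy":0,"wz":0},{"gripper":0.1,"dx":0,"dy":0.03,"dz":0,"wx":0,"wy":0,"wz":0},{"gripper":0.1,"dx":0,"dy":0.03,"dz":0,"wx":0,"wy":0,"wz":0}]'
python3 - <<'E'
from h import *
im,s=snap('wrist','w3.png');print(s['clock'],s['eef_pos'],s['eef_rot'],s['joints']);print(proj('wrist',[592,336,95],s))
E
```

```text
clock: 4.42
eef_pos: [495.2, -5.4, 206.0]
eef_rot: [-3.137, 0.438, 0.707]
wrist_force: [0.3, -0.5, -0.5]
finger_gap: 21.4
finger_force: 30.0
clock: 4.83
eef_pos: [525.4, 20.1, 291.2]
eef_rot: [-3.138, 0.437, 0.707]
wrist_force: [-0.3, -0.2, -1.6]
finger_gap: 21.6
finger_force: 30.0
clock: 5.25
eef_pos: [560.7, 192.8, 320.7]
eef_rot: [-3.141, -0.005, 0.707]
wrist_force: [0.6, -0.5, -0.7]
finger_gap: 21.4
finger_force: 30.0
clock: 5.67
eef_pos: [560.4, 218.9, 320.0]
eef_rot: [-3.142, 0.001, 0.705]
wrist_force: [0.3, 0.6, -1.4]
finger_gap: 21.6
finger_force: 30.0
5.6667 [560.40726164 218.94875339 319.9810484 ] [-3.14152192e+00  1.24753684e-03  7.05028629e-01] [ 3.11776572e-01  3.67199353e-01  1.17147209e+00 -4.12940350e-04
  1.60410063e+00  1.17753081e+00]
[198.70593145  82.88512308]
```

View pics/w3.png

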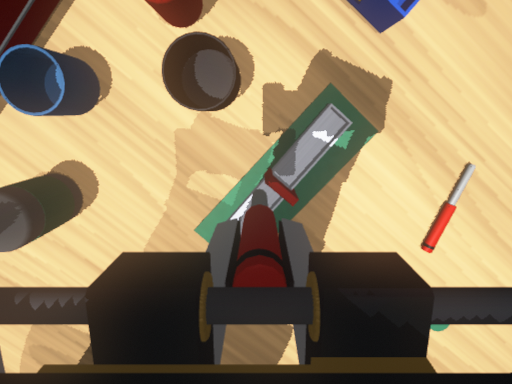

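The pot rim is at about (201,70), and the far (+x) end of the chute has its closing wall at (345,108), so the spout faces −x.

Run:
```python
from h import *
im=cv2.imread('pics/w3.png');s=manip.read_state();g=cv2.cvtColor(im,cv2.COLOR_BGR2GRAY)
m=(g[15:135,140:260]<85).astype(np.uint8);n,l,st,c=cv2.connectedComponentsWithStats(m);i=1+np.argmax(st[1:,4]);print(st[i],c[i]+[140,15])
for q in((201,71),c[i]+[140,15]):print(onz('wrist',q,95,s),onz('wrist',q,60,s))
a,b=(162,71),(240,71);print(np.linalg.norm(onz('wrist',a,95,s)-onz('wrist',b,95,s)))
S=cv2.imread('pics/scene0.png')[125:180,305:360];g=cv2.cvtColor(S,cv2.COLOR_BGR2GRAY)
# scene rim: project circle candidates
for C in((592,336),(602,332),(610,330)): print(C,[proj('scene',[C[0]+43*np.cos(a),C[1]+43*np.sin(a),95]).round().tolist() for a in np.arange(0,6.2,np.pi/2)], [proj('top',[C[0]+43*np.cos(a),C[1]+43*np.sin(a),95]).round(1).tolist() for a in np.arange(0,6.2,np.pi/2)])
```

```text
[  22   17   79   79 4195] [198.74827175  70.34779499]
[604.00951353 341.98710429  95.        ] [603.38355117 348.96714701  60.        ]
[602.89826239 344.37461735  95.        ] [602.17604775 351.56145724  60.        ]
88.9253162487184
(592, 336) [[343.0, 150.0], [336.0, 138.0], [320.0, 142.0], [326.0, 154.0]] [[153.6, 154.4], [142.2, 165.0], [152.7, 175.9], [164.1, 165.3]]
(602, 332) [[345.0, 152.0], [338.0, 140.0], [322.0, 143.0], [329.0, 156.0]] [[154.7, 151.9], [143.3, 162.5], [153.8, 173.4], [165.2, 162.8]]
(610, 330) [[347.0, 153.0], [340.0, 141.0], [324.0, 145.0], [330.0, 157.0]] [[155.3, 150.0], [143.9, 160.5], [154.4, 171.4], [165.8, 160.8]]
```

```bash
python3 -m inch '[{"gripper":0.1,"dx":0.009,"dy":0.03,"dz":0,"wx":0,"wy":0,"wz":0},{"gripper":0.1,"dx":0.018,"dy":0.06,"dz":-0.01,"wx":0,"wy":0,"wz":0},{"gripper":0.1,"dx":0.027,"dy":0.09,"dz":-0.03,"wx":0,"wy":0,"wz":0},{"gripper":0.1,"dx":0.036,"dy":0.119,"dz":-0.05,"wx":0,"wy":0,"wz":0},{"gripper":0.1,"dx":0.036,"dy":0.119,"dz":-0.06,"wx":0,"wy":0,"wz":0}]' &&
python3 -m inch '[{"gripper":0.1,"dx":0,"dy":0,"dz":-0.02,"wx":0,"wy":0,"wz":0},{"gripper":0.1,"dx":0,"dy":0,"dz":-0.05,"wx":0,"wy":0,"wz":0},{"gripper":0.1,"dx":0,"dy":0,"dz":-0.08,"wx":0,"wy":0,"wz":0},{"gripper":0.1,"dx":0,"dy":0,"dz":-0.1,"wx":0,"wy":0,"wz":0},{"gripper":0.1,"dx":0,"dy":0,"dz":-0.112,"wx":0,"wy":0,"wz":0}]' && python3 -m inch '[{"gripper":0.1,"dx":0,"dy":0,"dz":-0.002,"wx":0,"wy":0,"wz":0},{"gripper":0.1,"dx":0,"dy":0,"dz":-0.004,"wx":0,"wy":0,"wz":0},{"gripper":0.1,"dx":0,"dy":0,"dz":-0.006,"wx":0,"wy":0,"wz":0},{"gripper":0.1,"dx":0,"dy":0,"dz":-0.007,"wx":0,"wy":0,"wz":0},{"gripper":0.1,"dx":0,"dy":0,"dz":-0.008,"wx":0,"wy":0,"wz":0}]'
python3 - <<'E'
from h import *
im,s=snap('wrist','w4.png');print(s['eef_pos'])
im,s=snap('scene','s4.png');cv2.imwrite('pics/s4c.png',cv2.resize(im[70:220,250:450],None,fx=3,fy=3))
E
```

```text
clock: 6.13
eef_pos: [596.0, 341.8, 255.6]
eef_rot: [-3.14, 0.005, 0.708]
wrist_force: [0.5, 0.1, -1.1]
finger_gap: 21.8
finger_force: 30.0
clock: 6.55
eef_pos: [595.7, 337.2, 145.5]
eef_rot: [-3.141, 0.004, 0.705]
wrist_force: [-0.5, -0.2, -0.9]
finger_gap: 21.8
finger_force: 30.0
clock: 6.97
eef_pos: [596.5, 338.9, 141.6]
eef_rot: [3.141, -0.002, 0.706]
wrist_force: [0.1, -0.3, -0.9]
finger_gap: 21.5
finger_force: 30.0
[596.5275068  338.90533337 141.56500467]
```

View pics/s4c.png

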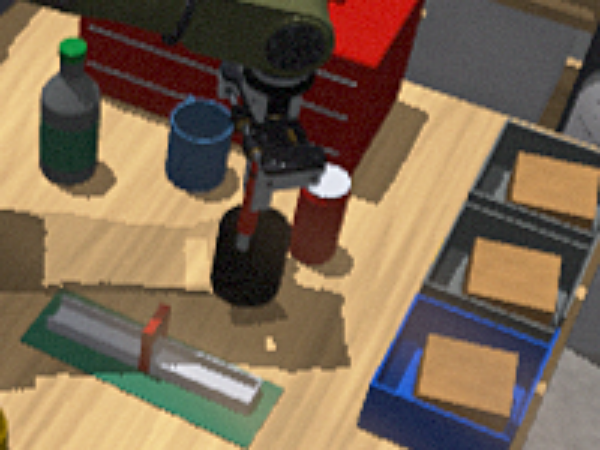

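The pin's shank is inside the pot at (245,240). I release, rise and go over the nuts.

```bash
python3 -m inch '[{"gripper":0.3,"dx":0,"dy":0,"dz":-0.001,"wx":0,"wy":0,"wz":0},{"gripper":0.4,"dx":0,"dy":0,"dz":-0.001,"wx":0,"wy":0,"wz":0},{"gripper":0.5,"dx":0,"dy":0,"dz":0,"wx":0,"wy":0,"wz":0},{"gripper":0.5,"dx":0,"dy":0,"dz":0,"wx":0,"wy":0,"wz":0},{"gripper":0.5,"dx":0,"dy":0,"dz":0.02,"wx":0,"wy":0,"wz":0}]' &&
python3 -m inch '[{"gripper":0.5,"dx":0,"dy":0,"dz":0.03,"wx":0,"wy":0,"wz":0},{"gripper":0.5,"dx":0,"dy":0,"dz":0.065,"wx":0,"wy":0,"wz":0},{"gripper":0.5,"dx":0,"dy":0,"dz":0.1,"wx":0,"wy":0,"wz":0},{"gripper":0.5,"dx":0,"dy":0,"dz":0.14,"wx":0,"wy":0,"wz":0},{"gripper":0.5,"dx":0,"dy":0,"dz":0.17,"wx":0,"wy":0,"wz":0}]' && 
python3 -m inch '[{"gripper":0.5,"dx":-0.005,"dy":-0.035,"dz":0,"wx":0,"wy":0,"wz":7},{"gripper":0.5,"dx":-0.01,"dy":-0.07,"dz":0,"wx":0,"wy":0,"wz":14},{"gripper":0.5,"dx":-0.015,"dy":-0.105,"dz":0,"wx":0,"wy":0,"wz":20},{"gripper":0.5,"dx":-0.02,"dy":-0.14,"dz":0,"wx":0,"wy":0,"wz":25},{"gripper":0.5,"dx":-0.026,"dy":-0.178,"dz":0,"wx":0,"wy":0,"wz":30}]' && 
python3 -m inch '[{"gripper":0.5,"dx":-0.005,"dy":-0.035,"dz":0,"wx":0,"wy":0,"wz":5},{"gripper":0.5,"dx":-0.01,"dy":-0.07,"dz":0,"wx":0,"wy":0,"wz":10},{"gripper":0.5,"dx":-0.015,"dy":-0.105,"dz":0,"wx":0,"wy":0,"wz":14},{"gripper":0.5,"dx":-0.02,"dy":-0.14,"dz":0,"wx":0,"wy":0,"wz":17},{"gripper":0.5,"dx":-0.025,"dy":-0.18,"dz":0,"wx":0,"wy":0,"wz":19.6}]' && 
python3 -m inch '[{"gripper":0.5,"dx":-0.005,"dy":-0.035,"dz":0,"wx":0,"wy":0,"wz":0},{"gripper":0.5,"dx":-0.01,"dy":-0.07,"dz":0,"wx":0,"wy":0,"wz":0},{"gripper":0.5,"dx":-0.015,"dy":-0.105,"dz":0,"wx":0,"wy":0,"wz":0},{"gripper":0.5,"dx":-0.02,"dy":-0.14,"dz":0,"wx":0,"wy":0,"wz":0},{"gripper":0.5,"dx":-0.025,"dy":-0.18,"dz":0,"wx":0,"wy":0,"wz":0}]' | grep -E 'pos|rot'
cat > nuts.py <<'E'
from h import *
def nuts(im,n,s,z=13,amin=30):
    h=cv2.cvtColor(im,cv2.COLOR_BGR2HSV);m=cv2.inRange(h,(105,110,45),(130,255,255))
    k,_,st,c=cv2.connectedComponentsWithStats(m)
    for i in range(1,k):
        if amin<=st[i][4]<2500: print('blue',c[i].round(1),st[i][:5],onz(n,c[i],z,s).round(1)[:2])
E
python3 - <<'E'
from nuts import *
for n in ('wrist','top'):
    im,s=snap(n,n+'5.png');nuts(im,n,s,15,60 if n=='wrist' else 5)
print(s['clock'],s['eef_pos'],s['eef_rot'])
E
```

```text
clock: 7.48
eef_pos: [594.9, 338.2, 156.9]
eef_rot: [-3.14, 0.006, 0.706]
wrist_force: [-0.0, -0.7, -0.1]
finger_gap: 46.7
finger_force: 0.0
clock: 7.9
eef_pos: [596.0, 338.7, 334.3]
eef_rot: [3.141, -0.003, 0.706]
wrist_force: [0.5, -0.3, 1.3]
finger_gap: 46.8
finger_force: 0.0
clock: 8.32
eef_pos: [569.6, 159.6, 330.5]
eef_rot: [3.141, -0.0, 1.234]
wrist_force: [1.0, -0.2, 0.2]
finger_gap: 47.2
finger_force: 0.0
clock: 8.73
eef_pos: [544.6, -20.4, 330.8]
eef_rot: [3.141, -0.0, 1.575]
wrist_force: [0.1, -0.5, -0.0]
finger_gap: 46.8
finger_force: 0.0
eef_pos: [519.6, -200.4, 331.0]
eef_rot: [3.141, 0.0, 1.572]
blue [338.2 175.5] [332 170  14  13  77] [ 639.  -225.3]
blue [282.4 267.7] [277 263  12  12  77] [ 558.1 -375.4]
blue [500.8 352.6] [489 346  23  14 297] [ 935.1 -532.6]
blue [303.4  32.6] [ 287   15   35   36 1095] [1191.  -264.3]
blue [171.3  97.6] [152  75  39  46 967] [894.4 287.1]
blue [376.1  99. ] [357  77  41  45 935] [ 903.8 -568.7]
blue [328.8 180.8] [328 179   3   4   8] [ 554.4 -368.1]
blue [115.  198.2] [100 189  25  20 260] [468.3 499.5]
blue [400.2 224.7] [386 203  32  45 475] [ 379.4 -656.2]
blue [328.8 210.5] [328 209   3   4  10] [ 432.3 -367.5]
blue [412.4 223.3] [402 217  21  13 126] [ 385.7 -706. ]
blue [424.3 235.6] [422 233   5   6  22] [ 336.8 -752.5]
9.2 [ 518.45309159 -206.54023521  330.3238645 ] [-3.14111364e+00  1.57574297e-03  1.56769502e+00]
```

View pics/wrist5.png

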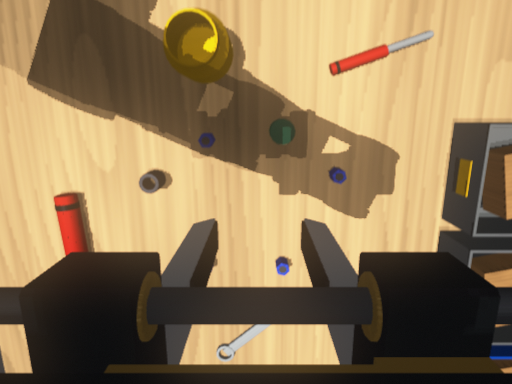

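Four nuts are present. This view shows three at (207,139), (338,175) and (283,267); the fourth is hidden by a finger, but the top view shows it. I hover over nut B (638,−225) first.

```bash
python3 -m inch '[{"gripper":0.45,"dx":0.03,"dy":-0.005,"dz":-0.02,"wx":0,"wy":0,"wz":0},{"gripper":0.45,"dx":0.06,"dy":-0.01,"dz":-0.05,"wx":0,"wy":0,"wz":0},{"gripper":0.45,"dx":0.09,"dy":-0.02,"dz":-0.08,"wx":0,"wy":0,"wz":0},{"gripper":0.45,"dx":0.12,"dy":-0.022,"dz":-0.11,"wx":0,"wy":0,"wz":0},{"gripper":0.45,"dx":0.12,"dy":-0.022,"dz":-0.14,"wx":0,"wy":0,"wz":0}]' >/dev/null&&
python3 -m inch '[{"gripper":0.45,"dx":0,"dy":0,"dz":-0.03,"wx":0,"wy":0,"wz":0},{"gripper":0.45,"dx":0,"dy":0,"dz":-0.06,"wx":0,"wy":0,"wz":0},{"gripper":0.45,"dx":0,"dy":0,"dz":-0.09,"wx":0,"wy":0,"wz":0},{"gripper":0.45,"dx":0,"dy":0,"dz":-0.09,"wx":0,"wy":0,"wz":0},{"gripper":0.45,"dx":0,"dy":0,"dz":-0.09,"wx":0,"wy":0,"wz":0}]'
python3 - <<'E'
from nuts import *
im,s=snap('wrist','w6.png');nuts(im,'wrist',s,15,100)
print(s['clock'],s['eef_pos'],s['eef_rot'],proj('wrist',[638,-224,13],s))
E
```

```text
clock: 10.08
eef_pos: [639.9, -220.6, 100.1]
eef_rot: [-3.14, -0.001, 1.572]
wrist_force: [0.0, -0.7, 1.6]
finger_gap: 42.4
finger_force: 0.0
blue [ 14.8 132.7] [  0 123  33  25 550] [ 450.1 -169.8]
blue [256.  198.6] [244 185  25  31 399] [ 637.5 -222.2]
blue [ 30.7 357. ] [ 17 339  26  35 421] [ 431.1 -372.5]
10.0833 [ 639.93528311 -220.59960291  100.10427412] [-3.13968849e+00 -8.40212654e-04  1.57165103e+00] [256.5803147  200.12942679]
```

View pics/w6.png

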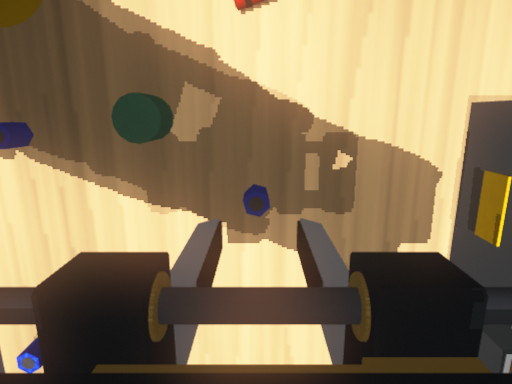

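Nut B is at (256,199), which is (637.5,−222.5), with flats facing the fingers. I grip it and carry it over the chute.

```bash
python3 -m inch '[{"gripper":0.45,"dx":-0.0022,"dy":-0.002,"dz":-0.03,"wx":0,"wy":0,"wz":0},{"gripper":0.45,"dx":-0.0022,"dy":-0.002,"dz":-0.06,"wx":0,"wy":0,"wz":0},{"gripper":0.45,"dx":-0.0022,"dy":-0.002,"dz":-0.08,"wx":0,"wy":0,"wz":0},{"gripper":0.45,"dx":-0.0022,"dy":-0.002,"dz":-0.09,"wx":0,"wy":0,"wz":0},{"gripper":0.45,"dx":-0.0022,"dy":-0.002,"dz":-0.096,"wx":0,"wy":0,"wz":0}]' 15 &&
python3 -m inch '[{"gripper":0.45,"dx":0,"dy":0,"dz":0,"wx":0,"wy":0,"wz":0},{"gripper":0.1,"dx":0,"dy":0,"dz":0,"wx":0,"wy":0,"wz":0},{"gripper":0.1,"dx":0,"dy":0,"dz":0,"wx":0,"wy":0,"wz":0},{"gripper":0.1,"dx":0,"dy":0,"dz":0,"wx":0,"wy":0,"wz":0},{"gripper":0.1,"dx":0,"dy":0,"dz":0,"wx":0,"wy":0,"wz":0}]' 15 && 
python3 -m inch '[{"gripper":0.1,"dx":0,"dy":0,"dz":0.02,"wx":0,"wy":0,"wz":0},{"gripper":0.1,"dx":0,"dy":0,"dz":0.05,"wx":0,"wy":0,"wz":0},{"gripper":0.1,"dx":0,"dy":0.01,"dz":0.08,"wx":0,"wy":0,"wz":0},{"gripper":0.1,"dx":0,"dy":0.03,"dz":0.11,"wx":0,"wy":0,"wz":0},{"gripper":0.1,"dx":0,"dy":0.06,"dz":0.13,"wx":0,"wy":0,"wz":0}]' && 
python3 -m inch '[{"gripper":0.1,"dx":0,"dy":0.035,"dz":0,"wx":0,"wy":0,"wz":0},{"gripper":0.1,"dx":0,"dy":0.07,"dz":0,"wx":0,"wy":0,"wz":0},{"gripper":0.1,"dx":0,"dy":0.105,"dz":0,"wx":0,"wy":0,"wz":0},{"gripper":0.1,"dx":0,"dy":0.14,"dz":0,"wx":0,"wy":0,"wz":0},{"gripper":0.1,"dx":0,"dy":0.175,"dz":0,"wx":0,"wy":0,"wz":0}]' && 
python3 -m inch '[{"gripper":0.1,"dx":0,"dy":0.035,"dz":0,"wx":0,"wy":0,"wz":0},{"gripper":0.1,"dx":0,"dy":0.07,"dz":0,"wx":0,"wy":0,"wz":0},{"gripper":0.1,"dx":0,"dy":0.105,"dz":0,"wx":0,"wy":0,"wz":0},{"gripper":0.1,"dx":0,"dy":0.135,"dz":0,"wx":0,"wy":0,"wz":0},{"gripper":0.1,"dx":0,"dy":0.135,"dz":0,"wx":0,"wy":0,"wz":0}]'
python3 - <<'E'
from nuts import *
im,s=snap('wrist','w7.png')
print(s['clock'],s['eef_pos'],s['eef_rot'],proj('wrist',[555,170,74],s))
E
```

```text
clock: 10.55
eef_pos: [638.7, -223.4, 5.5]
eef_rot: [3.14, 0.001, 1.571]
wrist_force: [-0.5, 0.8, 0.5]
finger_gap: 42.8
finger_force: 0.0
clock: 10.97
eef_pos: [638.5, -223.4, 5.6]
eef_rot: [3.14, 0.001, 1.571]
wrist_force: [0.4, 1.0, 5.6]
finger_gap: 20.3
finger_force: 15.0
clock: 11.38
eef_pos: [638.3, -164.4, 138.0]
eef_rot: [3.138, 0.001, 1.569]
wrist_force: [0.9, -0.6, -0.4]
finger_gap: 20.4
finger_force: 15.0
clock: 11.8
eef_pos: [637.8, 13.4, 135.0]
eef_rot: [3.141, 0.0, 1.571]
wrist_force: [1.0, -0.4, -0.7]
finger_gap: 20.1
finger_force: 15.0
clock: 12.22
eef_pos: [637.4, 151.9, 134.8]
eef_rot: [3.141, -0.001, 1.576]
wrist_force: [-0.0, 0.4, -0.1]
finger_gap: 20.0
finger_force: 15.0
12.2167 [637.37777127 151.93530241 134.81619021] [ 3.14111784e+00 -9.61722131e-04  1.57578884e+00] [145.72795749 180.03813734]
```

View pics/w7.png

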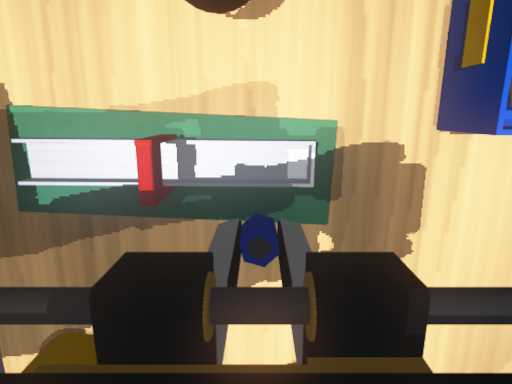

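The whole chute is visible: the handle top face spans about (136–160, 139–190), the rear wall is at column 316, and the side edges are at rows 140 and 186.

Run:
```python
from h import *
s=manip.read_state()
for nm,q,z in(('rearL',(316,140),25),('rearR',(314,187),25),('spL',(12,140),25),('spR',(19,184),25),('hL',(147,142),77),('hR',(150,189),77),('h1',(137,142),77),('h2',(160,142),77),('m1',(336,121),3),('m2',(329,222),3),('m3',(11,106),3),('m4',(18,211),3)):
    print(nm,onz('wrist',q,z,s).round(1))
```

```text
rearL [686.3 193.3  25. ]
rearR [686.3 152.2  25. ]
spL [427.1 191.9  25. ]
spR [426.9 153.6  25. ]
hL [559.2 195.2  77. ]
hR [558.9 161.5  77. ]
h1 [552.2 195.2  77. ]
h2 [568.3 195.3  77. ]
m1 [707.4 208.7   3. ]
m2 [706.2 112.7   3. ]
m3 [415.2 220.4   3. ]
m4 [405.7 122.3   3. ]
```

```bash
python3 -m inch '[{"gripper":0.1,"dx":0.004,"dy":0.008,"dz":0,"wx":0,"wy":0,"wz":0},{"gripper":0.1,"dx":0.008,"dy":0.016,"dz":-0.01,"wx":0,"wy":0,"wz":0},{"gripper":0.1,"dx":0.0105,"dy":0.021,"dz":-0.03,"wx":0,"wy":0,"wz":0},{"gripper":0.1,"dx":0.0105,"dy":0.021,"dz":-0.06,"wx":0,"wy":0,"wz":0},{"gripper":0.1,"dx":0.0105,"dy":0.021,"dz":-0.09,"wx":0,"wy":0,"wz":0}]' >/dev/null &&
python3 -m inch '[{"gripper":0.1,"dx":0,"dy":0,"dz":-0.015,"wx":0,"wy":0,"wz":0},{"gripper":0.1,"dx":0,"dy":0,"dz":-0.025,"wx":0,"wy":0,"wz":0},{"gripper":0.1,"dx":0,"dy":0,"dz":-0.03,"wx":0,"wy":0,"wz":0},{"gripper":0.1,"dx":0,"dy":0,"dz":-0.03,"wx":0,"wy":0,"wz":0},{"gripper":0.1,"dx":0,"dy":0,"dz":-0.03,"wx":0,"wy":0,"wz":0}]'
python3 - <<'E'
from h import *
im,s=snap('wrist','w8.png');print(s['eef_pos'],s['wrist_force'])
E
```

```text
clock: 13.1
eef_pos: [648.5, 167.2, 13.7]
eef_rot: [-3.141, 0.0, 1.57]
wrist_force: [-0.2, -0.0, 0.1]
finger_gap: 19.3
finger_force: 15.0
[648.45963688 167.16864805  13.70330629] [-0.20289456 -0.04486132  0.06019717]
```

View pics/w8.png

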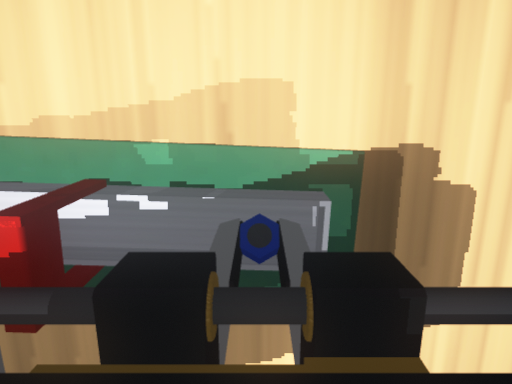

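The nut is inside the trough but 5 mm off its centre line. I shift it, release and rise, then head for nut A.

```bash
python3 -m inch '[{"gripper":0.1,"dx":0,"dy":0.004,"dz":0,"wx":0,"wy":0,"wz":0},{"gripper":0.1,"dx":0,"dy":0.005,"dz":-0.001,"wx":0,"wy":0,"wz":0},{"gripper":0.1,"dx":0,"dy":0.005,"dz":-0.001,"wx":0,"wy":0,"wz":0},{"gripper":0.33,"dx":0,"dy":0.005,"dz":-0.001,"wx":0,"wy":0,"wz":0},{"gripper":0.33,"dx":0,"dy":0.005,"dz":-0.001,"wx":0,"wy":0,"wz":0}]' &&
python3 -m inch '[{"gripper":0.33,"dx":0,"dy":0,"dz":0,"wx":0,"wy":0,"wz":0},{"gripper":0.33,"dx":0,"dy":0,"dz":0.03,"wx":0,"wy":0,"wz":0},{"gripper":0.33,"dx":0,"dy":0,"dz":0.06,"wx":0,"wy":0,"wz":0},{"gripper":0.33,"dx":0,"dy":0,"dz":0.09,"wx":0,"wy":0,"wz":0},{"gripper":0.33,"dx":0,"dy":0,"dz":0.12,"wx":0,"wy":0,"wz":0}]' &&
python3 -m inch '[{"gripper":0.45,"dx":-0.015,"dy":-0.01,"dz":0.03,"wx":0,"wy":0,"wz":0},{"gripper":0.45,"dx":-0.035,"dy":-0.04,"dz":0.06,"wx":0,"wy":0,"wz":0},{"gripper":0.45,"dx":-0.055,"dy":-0.07,"dz":0.07,"wx":0,"wy":0,"wz":0},{"gripper":0.45,"dx":-0.075,"dy":-0.105,"dz":0.08,"wx":0,"wy":0,"wz":0},{"gripper":0.45,"dx":-0.095,"dy":-0.14,"dz":0.08,"wx":0,"wy":0,"wz":0}]' >/dev/null&&
python3 -m inch '[{"gripper":0.45,"dx":-0.02,"dy":-0.035,"dz":0,"wx":0,"wy":0,"wz":0},{"gripper":0.45,"dx":-0.04,"dy":-0.07,"dz":0,"wx":0,"wy":0,"wz":0},{"gripper":0.45,"dx":-0.06,"dy":-0.105,"dz":0,"wx":0,"wy":0,"wz":0},{"gripper":0.45,"dx":-0.08,"dy":-0.14,"dz":-0.01,"wx":0,"wy":0,"wz":0},{"gripper":0.45,"dx":-0.1,"dy":-0.175,"dz":-0.03,"wx":0,"wy":0,"wz":0}]' >/dev/null&&
python3 -m inch '[{"gripper":0.45,"dx":-0.002,"dy":-0.01,"dz":-0.03,"wx":0,"wy":0,"wz":0},{"gripper":0.45,"dx":-0.005,"dy":-0.025,"dz":-0.06,"wx":0,"wy":0,"wz":0},{"gripper":0.45,"dx":-0.01,"dy":-0.03,"dz":-0.08,"wx":0,"wy":0,"wz":0},{"gripper":0.45,"dx":-0.01,"dy":-0.03,"dz":-0.08,"wx":0,"wy":0,"wz":0},{"gripper":0.45,"dx":-0.01,"dy":-0.03,"dz":-0.08,"wx":0,"wy":0,"wz":0}]'
python3 - <<'E'
from nuts import *
im,s=snap('wrist','w9.png');nuts(im,'wrist',s,15,100)
print(s['clock'],s['eef_pos'],s['eef_rot'],proj('wrist',[443,-173,13],s))
E
```

```text
clock: 13.57
eef_pos: [648.5, 172.8, 13.5]
eef_rot: [3.141, -0.0, 1.571]
wrist_force: [-0.3, 0.2, -1.2]
finger_gap: 28.3
finger_force: 0.0
clock: 13.98
eef_pos: [648.3, 172.7, 135.0]
eef_rot: [3.142, 0.0, 1.571]
wrist_force: [0.3, 0.0, -0.4]
finger_gap: 30.9
finger_force: 0.0
clock: 15.23
eef_pos: [444.8, -169.6, 105.1]
eef_rot: [-3.141, -0.001, 1.57]
wrist_force: [0.9, 0.6, 0.6]
finger_gap: 42.5
finger_force: 0.0
blue [256.9 195.7] [244 183  26  29 396] [ 443.2 -170. ]
15.2333 [ 444.77269066 -169.62610921  105.09637908] [-3.14061751e+00 -5.52313506e-04  1.57047023e+00] [256.72830031 198.567505  ]
```

```bash
python3 -m inch '[{"gripper":0.45,"dx":0,"dy":0.001,"dz":-0.03,"wx":0,"wy":0,"wz":0},{"gripper":0.45,"dx":0,"dy":0.001,"dz":-0.06,"wx":0,"wy":0,"wz":0},{"gripper":0.45,"dx":0,"dy":0.001,"dz":-0.08,"wx":0,"wy":0,"wz":0},{"gripper":0.45,"dx":0,"dy":0.001,"dz":-0.095,"wx":0,"wy":0,"wz":0},{"gripper":0.45,"dx":0,"dy":0.001,"dz":-0.1,"wx":0,"wy":0,"wz":0}]' 15 &&
python3 -m inch '[{"gripper":0.45,"dx":0,"dy":0,"dz":0,"wx":0,"wy":0,"wz":0},{"gripper":0.1,"dx":0,"dy":0,"dz":0,"wx":0,"wy":0,"wz":0},{"gripper":0.1,"dx":0,"dy":0,"dz":0,"wx":0,"wy":0,"wz":0},{"gripper":0.1,"dx":0,"dy":0,"dz":0,"wx":0,"wy":0,"wz":0},{"gripper":0.1,"dx":0,"dy":0,"dz":0,"wx":0,"wy":0,"wz":0}]' 15 && 
python3 -m inch '[{"gripper":0.1,"dx":0,"dy":0,"dz":0.02,"wx":0,"wy":0,"wz":0},{"gripper":0.1,"dx":0,"dy":0,"dz":0.055,"wx":0,"wy":0,"wz":0},{"gripper":0.1,"dx":0.01,"dy":0,"dz":0.09,"wx":0,"wy":0,"wz":0},{"gripper":0.1,"dx":0.02,"dy":0,"dz":0.13,"wx":0,"wy":0,"wz":0},{"gripper":0.1,"dx":0.03,"dy":0,"dz":0.16,"wx":0,"wy":0,"wz":0}]' && 
python3 -m inch '[{"gripper":0.1,"dx":0.015,"dy":0.034,"dz":0.02,"wx":0,"wy":0,"wz":0},{"gripper":0.1,"dx":0.03,"dy":0.068,"dz":0.02,"wx":0,"wy":0,"wz":0},{"gripper":0.1,"dx":0.045,"dy":0.102,"dz":0.02,"wx":0,"wy":0,"wz":0},{"gripper":0.1,"dx":0.06,"dy":0.136,"dz":0.02,"wx":0,"wy":0,"wz":0},{"gripper":0.1,"dx":0.07,"dy":0.172,"dz":0.02,"wx":0,"wy":0,"wz":0}]' && 
python3 -m inch '[{"gripper":0.1,"dx":0.015,"dy":0.034,"dz":0,"wx":0,"wy":0,"wz":0},{"gripper":0.1,"dx":0.03,"dy":0.068,"dz":0,"wx":0,"wy":0,"wz":0},{"gripper":0.1,"dx":0.045,"dy":0.102,"dz":0,"wx":0,"wy":0,"wz":0},{"gripper":0.1,"dx":0.06,"dy":0.136,"dz":0,"wx":0,"wy":0,"wz":0},{"gripper":0.1,"dx":0.06,"dy":0.172,"dz":0,"wx":0,"wy":0,"wz":0}]' &&
python3 -m inch '[{"gripper":0.1,"dx":0,"dy":0,"dz":-0.03,"wx":0,"wy":0,"wz":0},{"gripper":0.1,"dx":0,"dy":0,"dz":-0.06,"wx":0,"wy":0,"wz":0},{"gripper":0.1,"dx":0,"dy":0,"dz":-0.09,"wx":0,"wy":0,"wz":0},{"gripper":0.1,"dx":0,"dy":0,"dz":-0.1,"wx":0,"wy":0,"wz":0},{"gripper":0.1,"dx":0,"dy":0,"dz":-0.1,"wx":0,"wy":0,"wz":0}]' | grep -E "pos|gap|clock"
```

```text
clock: 15.7
eef_pos: [445.4, -168.1, 4.6]
eef_rot: [-3.141, -0.0, 1.572]
wrist_force: [-0.0, -0.6, 0.4]
finger_gap: 42.1
finger_force: 0.0
clock: 16.12
eef_pos: [445.5, -168.8, 5.9]
eef_rot: [3.14, 0.001, 1.571]
wrist_force: [-0.4, 0.9, 5.5]
finger_gap: 21.1
finger_force: 15.0
clock: 16.53
eef_pos: [475.5, -168.7, 168.7]
eef_rot: [3.139, 0.001, 1.571]
wrist_force: [1.1, 0.3, 0.2]
finger_gap: 21.0
finger_force: 15.0
clock: 16.95
eef_pos: [545.7, 5.0, 185.5]
eef_rot: [3.141, 0.0, 1.571]
wrist_force: [0.3, -0.9, -0.2]
finger_gap: 20.9
finger_force: 15.0
clock: 17.37
eef_pos: [606.2, 176.8, 184.9]
eef_rot: [3.141, 0.0, 1.571]
wrist_force: [-0.8, -1.3, -0.8]
finger_gap: 21.4
finger_force: 15.0
clock: 17.78
eef_pos: [603.8, 175.1, 82.8]
finger_gap: 20.7
```

```bash
python3 -m inch '[{"gripper":0.1,"dx":-0.001,"dy":-0.002,"dz":-0.02,"wx":0,"wy":0,"wz":0},{"gripper":0.1,"dx":-0.001,"dy":-0.002,"dz":-0.045,"wx":0,"wy":0,"wz":0},{"gripper":0.1,"dx":-0.001,"dy":-0.002,"dz":-0.06,"wx":0,"wy":0,"wz":0},{"gripper":0.1,"dx":-0.001,"dy":-0.002,"dz":-0.068,"wx":0,"wy":0,"wz":0},{"gripper":0.1,"dx":-0.001,"dy":-0.002,"dz":-0.069,"wx":0,"wy":0,"wz":0}]' &&
python3 -m inch '[{"gripper":0.1,"dx":0,"dy":0,"dz":0,"wx":0,"wy":0,"wz":0},{"gripper":0.1,"dx":0,"dy":0,"dz":0,"wx":0,"wy":0,"wz":0},{"gripper":0.33,"dx":0,"dy":0,"dz":0,"wx":0,"wy":0,"wz":0},{"gripper":0.33,"dx":0,"dy":0,"dz":0,"wx":0,"wy":0,"wz":0},{"gripper":0.33,"dx":0,"dy":0,"dz":0,"wx":0,"wy":0,"wz":0}]' &&
python3 -m inch '[{"gripper":0.33,"dx":0,"dy":0,"dz":0.02,"wx":0,"wy":0,"wz":0},{"gripper":0.33,"dx":0,"dy":0,"dz":0.05,"wx":0,"wy":0,"wz":0},{"gripper":0.33,"dx":0,"dy":0,"dz":0.08,"wx":0,"wy":0,"wz":0},{"gripper":0.33,"dx":0,"dy":0,"dz":0.11,"wx":0,"wy":0,"wz":0},{"gripper":0.33,"dx":0,"dy":0,"dz":0.15,"wx":0,"wy":0,"wz":0}]' &&
python3 -m inch '[{"gripper":0.45,"dx":-0.01,"dy":-0.035,"dz":0.01,"wx":0,"wy":0,"wz":0},{"gripper":0.45,"dx":-0.02,"dy":-0.07,"dz":0.03,"wx":0,"wy":0,"wz":0},{"gripper":0.45,"dx":-0.02,"dy":-0.11,"dz":0.03,"wx":0,"wy":0,"wz":0},{"gripper":0.45,"dx":-0.02,"dy":-0.15,"dz":0.03,"wx":0,"wy":0,"wz":0},{"gripper":0.45,"dx":-0.02,"dy":-0.19,"dz":0.03,"wx":0,"wy":0,"wz":0}]' >/dev/null&&
python3 -m inch '[{"gripper":0.45,"dx":-0.005,"dy":-0.038,"dz":0,"wx":0,"wy":0,"wz":0},{"gripper":0.45,"dx":-0.01,"dy":-0.076,"dz":0,"wx":0,"wy":0,"wz":0},{"gripper":0.45,"dx":-0.015,"dy":-0.114,"dz":0,"wx":0,"wy":0,"wz":0},{"gripper":0.45,"dx":-0.02,"dy":-0.152,"dz":0,"wx":0,"wy":0,"wz":0},{"gripper":0.45,"dx":-0.025,"dy":-0.19,"dz":0,"wx":0,"wy":0,"wz":0}]' >/dev/null&&
python3 -m inch '[{"gripper":0.45,"dx":0,"dy":-0.038,"dz":-0.01,"wx":0,"wy":0,"wz":0},{"gripper":0.45,"dx":0,"dy":-0.076,"dz":-0.02,"wx":0,"wy":0,"wz":0},{"gripper":0.45,"dx":0,"dy":-0.114,"dz":-0.03,"wx":0,"wy":0,"wz":0},{"gripper":0.45,"dx":0,"dy":-0.14,"dz":-0.05,"wx":0,"wy":0,"wz":0},{"gripper":0.45,"dx":0,"dy":-0.162,"dz":-0.07,"wx":0,"wy":0,"wz":0}]' >/dev/null&&
python3 -m inch '[{"gripper":0.45,"dx":0,"dy":0,"dz":-0.02,"wx":0,"wy":0,"wz":0},{"gripper":0.45,"dx":0,"dy":0,"dz":-0.03,"wx":0,"wy":0,"wz":0},{"gripper":0.45,"dx":0,"dy":0,"dz":-0.03,"wx":0,"wy":0,"wz":0},{"gripper":0.45,"dx":0,"dy":0,"dz":-0.03,"wx":0,"wy":0,"wz":0},{"gripper":0.45,"dx":0,"dy":0,"dz":-0.03,"wx":0,"wy":0,"wz":0}]'
python3 - <<'E'
from nuts import *
im,s=snap('wrist','w10.png');nuts(im,'wrist',s,15,100)
print(s['clock'],s['eef_pos'],s['eef_rot'])
E
```

```text
clock: 18.2
eef_pos: [604.2, 173.3, 16.3]
eef_rot: [3.142, -0.0, 1.571]
wrist_force: [-0.5, -0.4, -0.3]
finger_gap: 21.1
finger_force: 15.0
clock: 18.62
eef_pos: [604.2, 173.5, 16.6]
eef_rot: [3.141, -0.0, 1.571]
wrist_force: [0.4, -0.3, 0.2]
finger_gap: 30.5
finger_force: 0.0
clock: 19.03
eef_pos: [603.1, 173.2, 166.1]
eef_rot: [-3.139, 0.001, 1.571]
wrist_force: [-0.1, -0.4, -0.3]
finger_gap: 31.2
finger_force: 0.0
clock: 20.7
eef_pos: [559.7, -368.3, 97.8]
eef_rot: [3.14, 0.001, 1.572]
wrist_force: [0.1, 0.0, -0.3]
finger_gap: 42.3
finger_force: 0.0
blue [255.2 198.7] [243 185  25  32 378] [ 557.1 -369.6]
blue [ 99.2 201.1] [ 87 189  25  26 294] [ 431.3 -371.8]
20.7 [ 559.71987887 -368.29935694   97.75790742] [3.13978714e+00 1.33055851e-03 1.57221818e+00]
```

```bash
python3 -m inch '[{"gripper":0.45,"dx":-0.0025,"dy":-0.001,"dz":-0.03,"wx":0,"wy":0,"wz":0},{"gripper":0.45,"dx":-0.0025,"dy":-0.001,"dz":-0.06,"wx":0,"wy":0,"wz":0},{"gripper":0.45,"dx":-0.0025,"dy":-0.001,"dz":-0.08,"wx":0,"wy":0,"wz":0},{"gripper":0.45,"dx":-0.0025,"dy":-0.001,"dz":-0.09,"wx":0,"wy":0,"wz":0},{"gripper":0.45,"dx":-0.0025,"dy":-0.001,"dz":-0.093,"wx":0,"wy":0,"wz":0}]' 15 &&
python3 -m inch '[{"gripper":0.45,"dx":0,"dy":0,"dz":0,"wx":0,"wy":0,"wz":0},{"gripper":0.1,"dx":0,"dy":0,"dz":0,"wx":0,"wy":0,"wz":0},{"gripper":0.1,"dx":0,"dy":0,"dz":0,"wx":0,"wy":0,"wz":0},{"gripper":0.1,"dx":0,"dy":0,"dz":0,"wx":0,"wy":0,"wz":0},{"gripper":0.1,"dx":0,"dy":0,"dz":0,"wx":0,"wy":0,"wz":0}]' 15 && 
python3 -m inch '[{"gripper":0.1,"dx":0,"dy":0,"dz":0.02,"wx":0,"wy":0,"wz":0},{"gripper":0.1,"dx":0,"dy":0,"dz":0.055,"wx":0,"wy":0,"wz":0},{"gripper":0.1,"dx":0,"dy":0.01,"dz":0.09,"wx":0,"wy":0,"wz":0},{"gripper":0.1,"dx":0,"dy":0.025,"dz":0.13,"wx":0,"wy":0,"wz":0},{"gripper":0.1,"dx":0,"dy":0.04,"dz":0.165,"wx":0,"wy":0,"wz":0}]' && 
python3 -m inch '[{"gripper":0.1,"dx":0,"dy":0.035,"dz":0.02,"wx":0,"wy":0,"wz":0},{"gripper":0.1,"dx":0,"dy":0.072,"dz":0.02,"wx":0,"wy":0,"wz":0},{"gripper":0.1,"dx":0,"dy":0.11,"dz":0.02,"wx":0,"wy":0,"wz":0},{"gripper":0.1,"dx":0,"dy":0.15,"dz":0.02,"wx":0,"wy":0,"wz":0},{"gripper":0.1,"dx":-0.005,"dy":0.19,"dz":0.02,"wx":0,"wy":0,"wz":0}]' >/dev/null && 
python3 -m inch '[{"gripper":0.1,"dx":-0.005,"dy":0.038,"dz":0,"wx":0,"wy":0,"wz":0},{"gripper":0.1,"dx":-0.01,"dy":0.076,"dz":0,"wx":0,"wy":0,"wz":0},{"gripper":0.1,"dx":-0.015,"dy":0.114,"dz":0,"wx":0,"wy":0,"wz":0},{"gripper":0.1,"dx":-0.02,"dy":0.152,"dz":0,"wx":0,"wy":0,"wz":0},{"gripper":0.1,"dx":-0.025,"dy":0.19,"dz":0,"wx":0,"wy":0,"wz":0}]' >/dev/null &&
python3 -m inch '[{"gripper":0.1,"dx":-0.005,"dy":0.035,"dz":0,"wx":0,"wy":0,"wz":0},{"gripper":0.1,"dx":-0.01,"dy":0.07,"dz":0,"wx":0,"wy":0,"wz":0},{"gripper":0.1,"dx":-0.015,"dy":0.1,"dz":-0.02,"wx":0,"wy":0,"wz":0},{"gripper":0.1,"dx":-0.022,"dy":0.123,"dz":-0.05,"wx":0,"wy":0,"wz":0},{"gripper":0.1,"dx":-0.022,"dy":0.123,"dz":-0.08,"wx":0,"wy":0,"wz":0}]'>/dev/null && python3 -m inch '[{"gripper":0.1,"dx":0,"dy":0,"dz":-0.02,"wx":0,"wy":0,"wz":0},{"gripper":0.1,"dx":0,"dy":0,"dz":-0.03,"wx":0,"wy":0,"wz":0},{"gripper":0.1,"dx":0,"dy":0,"dz":-0.03,"wx":0,"wy":0,"wz":0},{"gripper":0.1,"dx":0,"dy":0,"dz":-0.03,"wx":0,"wy":0,"wz":0},{"gripper":0.1,"dx":0,"dy":0,"dz":-0.03,"wx":0,"wy":0,"wz":0}]'
```

```text
clock: 21.17
eef_pos: [556.3, -369.1, 2.2]
eef_rot: [-3.141, -0.001, 1.572]
wrist_force: [0.4, 0.1, 0.1]
finger_gap: 42.0
finger_force: 0.0
clock: 21.58
eef_pos: [556.8, -369.9, 3.9]
eef_rot: [3.14, 0.001, 1.571]
wrist_force: [-0.6, -0.1, 5.2]
finger_gap: 20.6
finger_force: 15.0
clock: 22.0
eef_pos: [556.2, -329.4, 170.3]
eef_rot: [3.141, 0.0, 1.571]
wrist_force: [-0.6, -0.0, 0.5]
finger_gap: 20.4
finger_force: 15.0
clock: 23.67
eef_pos: [505.3, 173.3, 79.5]
eef_rot: [3.139, -0.001, 1.571]
wrist_force: [0.2, -0.4, 0.1]
finger_gap: 20.1
finger_force: 15.0
```

```bash
python3 -m inch '[{"gripper":0.1,"dx":0,"dy":0,"dz":-0.02,"wx":0,"wy":0,"wz":0},{"gripper":0.1,"dx":0,"dy":0,"dz":-0.045,"wx":0,"wy":0,"wz":0},{"gripper":0.1,"dx":0,"dy":0,"dz":-0.06,"wx":0,"wy":0,"wz":0},{"gripper":0.1,"dx":0,"dy":0,"dz":-0.066,"wx":0,"wy":0,"wz":0},{"gripper":0.1,"dx":0,"dy":0,"dz":-0.067,"wx":0,"wy":0,"wz":0}]' &&
python3 -m inch '[{"gripper":0.1,"dx":0,"dy":0,"dz":0,"wx":0,"wy":0,"wz":0},{"gripper":0.1,"dx":0,"dy":0,"dz":0,"wx":0,"wy":0,"wz":0},{"gripper":0.33,"dx":0,"dy":0,"dz":0,"wx":0,"wy":0,"wz":0},{"gripper":0.33,"dx":0,"dy":0,"dz":0,"wx":0,"wy":0,"wz":0},{"gripper":0.33,"dx":0,"dy":0,"dz":0,"wx":0,"wy":0,"wz":0}]' &&
python3 -m inch '[{"gripper":0.33,"dx":0,"dy":0,"dz":0.02,"wx":0,"wy":0,"wz":0},{"gripper":0.33,"dx":0,"dy":0,"dz":0.05,"wx":0,"wy":0,"wz":0},{"gripper":0.33,"dx":0,"dy":0,"dz":0.08,"wx":0,"wy":0,"wz":0},{"gripper":0.33,"dx":0,"dy":0,"dz":0.11,"wx":0,"wy":0,"wz":0},{"gripper":0.33,"dx":0,"dy":0,"dz":0.15,"wx":0,"wy":0,"wz":0}]' >/dev/null&&
python3 -m inch '[{"gripper":0.45,"dx":-0.01,"dy":-0.035,"dz":0.01,"wx":0,"wy":0,"wz":0},{"gripper":0.45,"dx":-0.02,"dy":-0.07,"dz":0.03,"wx":0,"wy":0,"wz":0},{"gripper":0.45,"dx":-0.02,"dy":-0.11,"dz":0.03,"wx":0,"wy":0,"wz":0},{"gripper":0.45,"dx":-0.02,"dy":-0.15,"dz":0.03,"wx":0,"wy":0,"wz":0},{"gripper":0.45,"dx":-0.02,"dy":-0.19,"dz":0.03,"wx":0,"wy":0,"wz":0}]' >/dev/null&&
python3 -m inch '[{"gripper":0.45,"dx":-0.005,"dy":-0.038,"dz":0,"wx":0,"wy":0,"wz":0},{"gripper":0.45,"dx":-0.01,"dy":-0.076,"dz":0,"wx":0,"wy":0,"wz":0},{"gripper":0.45,"dx":-0.015,"dy":-0.114,"dz":0,"wx":0,"wy":0,"wz":0},{"gripper":0.45,"dx":-0.02,"dy":-0.152,"dz":0,"wx":0,"wy":0,"wz":0},{"gripper":0.45,"dx":-0.025,"dy":-0.19,"dz":0,"wx":0,"wy":0,"wz":0}]' >/dev/null&&
python3 -m inch '[{"gripper":0.45,"dx":-0.007,"dy":-0.038,"dz":-0.01,"wx":0,"wy":0,"wz":0},{"gripper":0.45,"dx":-0.015,"dy":-0.076,"dz":-0.02,"wx":0,"wy":0,"wz":0},{"gripper":0.45,"dx":-0.02,"dy":-0.114,"dz":-0.03,"wx":0,"wy":0,"wz":0},{"gripper":0.45,"dx":-0.027,"dy":-0.14,"dz":-0.05,"wx":0,"wy":0,"wz":0},{"gripper":0.45,"dx":-0.027,"dy":-0.163,"dz":-0.07,"wx":0,"wy":0,"wz":0}]' >/dev/null&&
python3 -m inch '[{"gripper":0.45,"dx":0,"dy":0,"dz":-0.02,"wx":0,"wy":0,"wz":0},{"gripper":0.45,"dx":0,"dy":0,"dz":-0.03,"wx":0,"wy":0,"wz":0},{"gripper":0.45,"dx":0,"dy":0,"dz":-0.03,"wx":0,"wy":0,"wz":0},{"gripper":0.45,"dx":0,"dy":0,"dz":-0.03,"wx":0,"wy":0,"wz":0},{"gripper":0.45,"dx":0,"dy":0,"dz":-0.03,"wx":0,"wy":0,"wz":0}]'
python3 - <<'E'
from nuts import *
im,s=snap('wrist','w11.png');nuts(im,'wrist',s,15,100)
print(s['clock'],s['eef_pos'],s['eef_rot'])
E
```

```text
clock: 24.08
eef_pos: [504.7, 173.3, 11.2]
eef_rot: [3.141, -0.0, 1.571]
wrist_force: [0.7, -0.3, 0.3]
finger_gap: 20.3
finger_force: 15.0
clock: 24.5
eef_pos: [504.7, 173.5, 11.5]
eef_rot: [3.141, -0.0, 1.571]
wrist_force: [0.2, 0.0, 0.4]
finger_gap: 30.9
finger_force: 0.0
clock: 26.58
eef_pos: [433.2, -369.5, 92.4]
eef_rot: [3.14, 0.001, 1.572]
wrist_force: [0.6, -0.3, -0.5]
finger_gap: 41.9
finger_force: 0.0
blue [262.  196.9] [251 183  24  33 399] [ 435.8 -367.8]
26.5833 [ 433.15029923 -369.45724562   92.42242029] [3.14020212e+00 1.31947863e-03 1.57216886e+00]
```

```bash
python3 -m inch '[{"gripper":0.45,"dx":0.0025,"dy":0.001,"dz":-0.03,"wx":0,"wy":0,"wz":0},{"gripper":0.45,"dx":0.0025,"dy":0.001,"dz":-0.06,"wx":0,"wy":0,"wz":0},{"gripper":0.45,"dx":0.0025,"dy":0.001,"dz":-0.075,"wx":0,"wy":0,"wz":0},{"gripper":0.45,"dx":0.0025,"dy":0.001,"dz":-0.085,"wx":0,"wy":0,"wz":0},{"gripper":0.45,"dx":0.0025,"dy":0.001,"dz":-0.088,"wx":0,"wy":0,"wz":0}]' 15 &&
python3 -m inch '[{"gripper":0.45,"dx":0,"dy":0,"dz":0,"wx":0,"wy":0,"wz":0},{"gripper":0.1,"dx":0,"dy":0,"dz":0,"wx":0,"wy":0,"wz":0},{"gripper":0.1,"dx":0,"dy":0,"dz":0,"wx":0,"wy":0,"wz":0},{"gripper":0.1,"dx":0,"dy":0,"dz":0,"wx":0,"wy":0,"wz":0},{"gripper":0.1,"dx":0,"dy":0,"dz":0,"wx":0,"wy":0,"wz":0}]' 15 && 
python3 -m inch '[{"gripper":0.1,"dx":0,"dy":0,"dz":0.02,"wx":0,"wy":0,"wz":0},{"gripper":0.1,"dx":0,"dy":0,"dz":0.055,"wx":0,"wy":0,"wz":0},{"gripper":0.1,"dx":0,"dy":0.01,"dz":0.09,"wx":0,"wy":0,"wz":0},{"gripper":0.1,"dx":0,"dy":0.025,"dz":0.13,"wx":0,"wy":0,"wz":0},{"gripper":0.1,"dx":0,"dy":0.04,"dz":0.165,"wx":0,"wy":0,"wz":0}]' && 
python3 -m inch '[{"gripper":0.1,"dx":0,"dy":0.035,"dz":0.02,"wx":0,"wy":0,"wz":0},{"gripper":0.1,"dx":0,"dy":0.072,"dz":0.02,"wx":0,"wy":0,"wz":0},{"gripper":0.1,"dx":0,"dy":0.11,"dz":0.02,"wx":0,"wy":0,"wz":0},{"gripper":0.1,"dx":0,"dy":0.15,"dz":0.02,"wx":0,"wy":0,"wz":0},{"gripper":0.1,"dx":0.01,"dy":0.19,"dz":0.02,"wx":0,"wy":0,"wz":0}]' >/dev/null && 
python3 -m inch '[{"gripper":0.1,"dx":0.003,"dy":0.038,"dz":0,"wx":0,"wy":0,"wz":0},{"gripper":0.1,"dx":0.006,"dy":0.076,"dz":0,"wx":0,"wy":0,"wz":0},{"gripper":0.1,"dx":0.009,"dy":0.114,"dz":0,"wx":0,"wy":0,"wz":0},{"gripper":0.1,"dx":0.012,"dy":0.152,"dz":0,"wx":0,"wy":0,"wz":0},{"gripper":0.1,"dx":0.014,"dy":0.19,"dz":0,"wx":0,"wy":0,"wz":0}]' >/dev/null &&
python3 -m inch '[{"gripper":0.1,"dx":0,"dy":0.035,"dz":0,"wx":0,"wy":0,"wz":0},{"gripper":0.1,"dx":0,"dy":0.07,"dz":0,"wx":0,"wy":0,"wz":0},{"gripper":0.1,"dx":0,"dy":0.1,"dz":-0.02,"wx":0,"wy":0,"wz":0},{"gripper":0.1,"dx":0,"dy":0.122,"dz":-0.05,"wx":0,"wy":0,"wz":0},{"gripper":0.1,"dx":0,"dy":0.122,"dz":-0.08,"wx":0,"wy":0,"wz":0}]'>/dev/null && python3 -m inch '[{"gripper":0.1,"dx":0,"dy":0,"dz":-0.02,"wx":0,"wy":0,"wz":0},{"gripper":0.1,"dx":0,"dy":0,"dz":-0.03,"wx":0,"wy":0,"wz":0},{"gripper":0.1,"dx":0,"dy":0,"dz":-0.03,"wx":0,"wy":0,"wz":0},{"gripper":0.1,"dx":0,"dy":0,"dz":-0.03,"wx":0,"wy":0,"wz":0},{"gripper":0.1,"dx":0,"dy":0,"dz":-0.03,"wx":0,"wy":0,"wz":0}]'
```

```text
clock: 27.05
eef_pos: [435.0, -368.3, 2.4]
eef_rot: [-3.141, -0.0, 1.572]
wrist_force: [0.6, -0.1, 0.4]
finger_gap: 42.3
finger_force: 0.0
clock: 27.47
eef_pos: [435.2, -368.9, 3.7]
eef_rot: [3.141, 0.001, 1.571]
wrist_force: [-0.1, -0.4, -0.5]
finger_gap: 18.9
finger_force: 0.0
clock: 27.88
eef_pos: [434.6, -328.2, 170.2]
eef_rot: [3.141, 0.0, 1.571]
wrist_force: [-0.1, 0.5, -0.2]
finger_gap: 18.8
finger_force: 15.0
clock: 29.55
eef_pos: [459.8, 173.4, 79.5]
eef_rot: [3.139, -0.001, 1.571]
wrist_force: [-0.6, 0.5, -0.8]
finger_gap: 18.9
finger_force: 15.0
```

View after.

```bash
python3 -m inch '[{"gripper":0.1,"dx":0,"dy":0,"dz":-0.02,"wx":0,"wy":0,"wz":0},{"gripper":0.1,"dx":0,"dy":0,"dz":-0.045,"wx":0,"wy":0,"wz":0},{"gripper":0.1,"dx":0,"dy":0,"dz":-0.06,"wx":0,"wy":0,"wz":0},{"gripper":0.1,"dx":0,"dy":0,"dz":-0.066,"wx":0,"wy":0,"wz":0},{"gripper":0.1,"dx":0,"dy":0,"dz":-0.067,"wx":0,"wy":0,"wz":0}]' &&
python3 -m inch '[{"gripper":0.1,"dx":0,"dy":0,"dz":0,"wx":0,"wy":0,"wz":0},{"gripper":0.1,"dx":0,"dy":0,"dz":0,"wx":0,"wy":0,"wz":0},{"gripper":0.33,"dx":0,"dy":0,"dz":0,"wx":0,"wy":0,"wz":0},{"gripper":0.33,"dx":0,"dy":0,"dz":0,"wx":0,"wy":0,"wz":0},{"gripper":0.33,"dx":0,"dy":0,"dz":0,"wx":0,"wy":0,"wz":0}]' &&
python3 -m inch '[{"gripper":0.33,"dx":0,"dy":0,"dz":0.02,"wx":0,"wy":0,"wz":0},{"gripper":0.33,"dx":0,"dy":0,"dz":0.05,"wx":0,"wy":0,"wz":0},{"gripper":0.33,"dx":0,"dy":0,"dz":0.08,"wx":0,"wy":0,"wz":0},{"gripper":0.33,"dx":0.03,"dy":-0.02,"dz":0.11,"wx":0,"wy":0,"wz":0},{"gripper":0.33,"dx":0.06,"dy":-0.04,"dz":0.14,"wx":0,"wy":0,"wz":0}]' >/dev/null&&
python3 -m inch '[{"gripper":0.45,"dx":0.03,"dy":-0.03,"dz":0.01,"wx":0,"wy":0,"wz":0},{"gripper":0.45,"dx":0.037,"dy":-0.04,"dz":0.03,"wx":0,"wy":0,"wz":0},{"gripper":0.45,"dx":0.037,"dy":-0.05,"dz":0.05,"wx":0,"wy":0,"wz":0},{"gripper":0.45,"dx":0.037,"dy":-0.05,"dz":0.05,"wx":0,"wy":0,"wz":0},{"gripper":0.45,"dx":0.037,"dy":-0.05,"dz":0.05,"wx":0,"wy":0,"wz":0}]'
python3 - <<'E'
from nuts import *
im,s=snap('wrist','w12.png');nuts(im,'wrist',s,20,100)
print(s['clock'],s['eef_pos'],s['eef_rot'])
t,_=snap('top','t12.png');nuts(t,'top',s,13,4)
E
```

```text
clock: 29.97
eef_pos: [459.1, 173.2, 11.1]
eef_rot: [-3.142, 0.0, 1.571]
wrist_force: [1.0, 0.3, -0.3]
finger_gap: 19.0
finger_force: 15.0
clock: 30.38
eef_pos: [459.2, 173.5, 11.5]
eef_rot: [3.141, -0.0, 1.571]
wrist_force: [0.3, 0.5, -0.0]
finger_gap: 30.8
finger_force: 0.0
clock: 31.22
eef_pos: [549.5, 87.6, 194.7]
eef_rot: [3.14, -0.0, 1.57]
wrist_force: [-0.1, 0.1, -0.3]
finger_gap: 42.2
finger_force: 0.0
blue [215.   94.5] [204  84  21  21 163] [505.3 171.9]
blue [315.1  95.1] [305  85  22  21 231] [606.8 171.4]
blue [356.8 102.7] [345  92  25  22 301] [649.6 164. ]
31.2167 [549.45721133  87.60921002 194.73376144] [ 3.14010130e+00 -2.00524538e-04  1.57039498e+00]
blue [303.4  32.6] [ 287   15   35   36 1092] [1191.9 -264.5]
blue [171.2  97.6] [152  75  39  46 961] [895.2 287.6]
blue [376.  99.] [357  77  41  45 929] [ 904.8 -569.1]
blue [115.  198.6] [100 189  25  20 256] [466.9 500. ]
blue [105.4 193.4] [105 192   2   4   5] [487.6 540. ]
blue [400.3 224.8] [386 203  32  45 477] [ 379.2 -657.1]
blue [412.3 223.3] [402 217  21  13 124] [ 385.8 -706.3]
blue [424.3 235.6] [422 233   5   6  22] [ 336.9 -753.2]
```

View pics/w12.png

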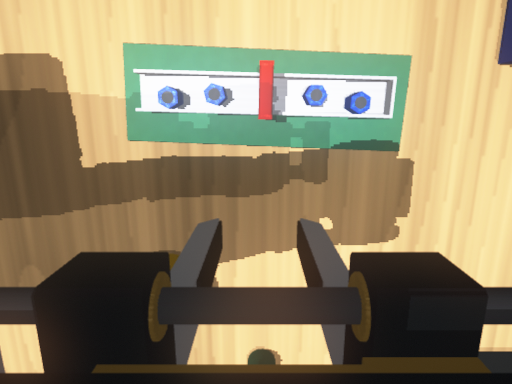

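All four nuts stand in the trough at (168,97), (215,94), (315,95) and (358,102). The handle is at (266,90).

Run:
```python
from h import *
im=cv2.imread('pics/w12.png');s=manip.read_state();h=cv2.cvtColor(im,cv2.COLOR_BGR2HSV)
m=cv2.inRange(h,(0,140,50),(8,255,255))|cv2.inRange(h,(172,140,50),(180,255,255));m[140:]=0
c=max(cv2.findContours(m,0,2)[0],key=cv2.contourArea);print(cv2.minAreaRect(c),cv2.boundingRect(c))
for nm,q,z in(('h top',(266,62),77),('h bot',(266,118),77),('rL',(396,78),25),('rR',(393,118),25),('sL',(135,71),25),('sR',(136,109),25),('m',(125,43),3),('m',(410,56),3),('m',(400,151),3),('m',(128,140),3)):print(nm,onz('wrist',q,z,s).round(1))
# jar from wrist5 view (time of wrist5 pose approx) and scene
S,_=snap('scene','s12.png')
for n,im in(('scene',S),('top',cv2.imread('pics/t12.png'))):
    h=cv2.cvtColor(im,cv2.COLOR_BGR2HSV);m=cv2.inRange(h,(20,120,20),(34,255,255));b=(215,185,270,245) if n=='scene' else (225,180,275,230)
    k=np.zeros_like(m);k[b[1]:b[3],b[0]:b[2]]=m[b[1]:b[3],b[0]:b[2]];c=max(cv2.findContours(k,0,2)[0],key=cv2.contourArea);x=cv2.boundingRect(c);print(n,x)
    for C in((440,-50),(435,-55),(445,-55)):
        P=[proj(n,[C[0]+r*np.cos(a),C[1]+r*np.sin(a),z]) for r,z in((41,0),(41,65),(31,85),(31,100)) for a in np.arange(0,6.3,.1)]
        P=np.array(P);print(C,P.min(0).round(1),(P.max(0)-P.min(0)).round(1))
```

```text
((265.86688232421875, 89.09207153320312), (13.067723274230957, 58.126380920410156), 1.3639276027679443) (259, 60, 15, 59)
h top [554.3 195.4  77. ]
h bot [554.6 150.2  77. ]
rL [683.3 188.1  25. ]
rR [683.9 149.7  25. ]
sL [426.9 194.2  25. ]
sR [424.9 158.   25. ]
m [411.2 223.8   3. ]
m [704.1 211.9   3. ]
m [703.5 114.1   3. ]
m [405.6 125.4   3. ]
scene (227, 197, 26, 37)
(440, -50) [226.2 197.3] [25.5 35.9]
(435, -55) [224.1 197.7] [25.6 35.9]
(445, -55) [226.7 198.9] [25.5 35.9]
top (241, 196, 20, 22)
(440, -50) [240.4 195.7] [20.7 22. ]
(435, -55) [241.6 197. ] [20.8 22. ]
(445, -55) [241.6 194.5] [20.7 22. ]
```

```bash
python3 -m inch '[{"gripper":0.45,"dx":0.002,"dy":0.03,"dz":-0.02,"wx":0,"wy":0,"wz":-1.6},{"gripper":0.45,"dx":0.004,"dy":0.06,"dz":-0.04,"wx":0,"wy":0,"wz":-1.6},{"gripper":0.45,"dx":0.005,"dy":0.085,"dz":-0.06,"wx":0,"wy":0,"wz":-1.6},{"gripper":0.45,"dx":0.005,"dy":0.085,"dz":-0.09,"wx":0,"wy":0,"wz":-1.6},{"gripper":0.45,"dx":0.005,"dy":0.085,"dz":-0.1,"wx":0,"wy":0,"wz":-1.6}]' >/dev/null; python3 -m inch '[{"gripper":0.45,"dx":0,"dy":0,"dz":0,"wx":0,"wy":0,"wz":0},{"gripper":0.45,"dx":0,"dy":0,"dz":0,"wx":0,"wy":0,"wz":0},{"gripper":0.45,"dx":0,"dy":0,"dz":0,"wx":0,"wy":0,"wz":0},{"gripper":0.45,"dx":0,"dy":0,"dz":0,"wx":0,"wy":0,"wz":0},{"gripper":0.45,"dx":0,"dy":0,"dz":0,"wx":0,"wy":0,"wz":0}]'
python3 - <<'E'
from h import *
im,s=snap('wrist','w13.png');print(s['eef_pos'],s['eef_rot']);h=cv2.cvtColor(im,cv2.COLOR_BGR2HSV)
m=cv2.inRange(h,(0,140,50),(8,255,255))|cv2.inRange(h,(172,140,50),(180,255,255))
for c in cv2.findContours(m,0,2)[0]:
    if cv2.contourArea(c)>80:
        r=cv2.minAreaRect(c);print(r,cv2.boundingRect(c),onz('wrist',r[0],77,s))
print(proj('wrist',[554.6,195.5,77],s),proj('wrist',[554.6,149.5,77],s))
# jar from wrist5
im=cv2.imread('pics/wrist5.png');s5=dict(eef_pos=[519.6,-200.4,331.0],eef_rot=[3.141,0,1.572])
s5b=dict(eef_pos=[518.5,-206.5,330.3],eef_rot=[3.141,0.001,1.568])
h=cv2.cvtColor(im,cv2.COLOR_BGR2HSV);m=cv2.inRange(h,(20,120,20),(34,255,255));m[:,:140]=0;m[:,255:]=0;m[110:]=0
c=max(cv2.findContours(m,0,2)[0],key=cv2.contourArea);print(cv2.boundingRect(c))
for ss in(s5,s5b):
  for C in((440,-50),(435,-55)):
    P=np.array([proj('wrist',[C[0]+r*np.cos(a),C[1]+r*np.sin(a),z],ss) for r,z in((41,0),(41,65),(31,85),(31,100)) for a in np.arange(0,6.3,.1)])
    print(C,P.min(0).round(1),(P.max(0)-P.min(0)).round(1))
E
```

```text
clock: 32.2
eef_pos: [554.8, 172.6, 95.5]
eef_rot: [3.14, -0.001, 1.543]
wrist_force: [-0.2, -0.8, -0.7]
finger_gap: 42.2
finger_force: 0.0
[554.80108119 172.58129592  95.53770347] [ 3.13969095e+00 -5.07713404e-04  1.54271664e+00]
((259.5, 213.0), (90.0, 17.0), 90.0) (251, 168, 18, 91) [555.51432843 178.79591825  77.        ]
[257.24466571 186.46955508] [259.29099512 257.3176956 ]
(163, 7, 70, 76)
(440, -50) [161.   6.] [70.7 76.3]
(435, -55) [157.   10.5] [71.3 75.3]
(440, -50) [160.9  -0.2] [71.1 77.9]
(435, -55) [156.8   4.8] [71.7 76.6]
```

```bash
python3 -m inch '[{"gripper":0.45,"dx":0.0005,"dy":0,"dz":-0.02,"wx":0,"wy":0,"wz":0},{"gripper":0.45,"dx":0.0005,"dy":0,"dz":-0.04,"wx":0,"wy":0,"wz":0},{"gripper":0.45,"dx":0.0005,"dy":0,"dz":-0.0495,"wx":0,"wy":0,"wz":0},{"gripper":0.45,"dx":0.0005,"dy":0,"dz":-0.0495,"wx":0,"wy":0,"wz":0},{"gripper":0.25,"dx":0.0005,"dy":0,"dz":-0.0495,"wx":0,"wy":0,"wz":0}]' 45; python3 -m inch '[{"gripper":0.2,"dx":0,"dy":0,"dz":0,"wx":0,"wy":0,"wz":0},{"gripper":0.15,"dx":0,"dy":0,"dz":0,"wx":0,"wy":0,"wz":0},{"gripper":0.05,"dx":0,"dy":0,"dz":0,"wx":0,"wy":0,"wz":0},{"gripper":0.05,"dx":0,"dy":0,"dz":0,"wx":0,"wy":0,"wz":0},{"gripper":0.05,"dx":0,"dy":0,"dz":0,"wx":0,"wy":0,"wz":0}]' 50; python3 -m inch '[{"gripper":0.05,"dx":0,"dy":0,"dz":0,"wx":0,"wy":0,"wz":0},{"gripper":0.05,"dx":0,"dy":0,"dz":0.003,"wx":0,"wy":0,"wz":0},{"gripper":0.05,"dx":0,"dy":0,"dz":0.008,"wx":0,"wy":0,"wz":0},{"gripper":0.05,"dx":0,"dy":0,"dz":0.015,"wx":0,"wy":0,"wz":0},{"gripper":0.05,"dx":0,"dy":0,"dz":0.025,"wx":0,"wy":0,"wz":0}]' 50; python3 -m inch '[{"gripper":0.05,"dx":0,"dy":0,"dz":0.01,"wx":0,"wy":0,"wz":0},{"gripper":0.05,"dx":0,"dy":0,"dz":0.025,"wx":0,"wy":0,"wz":0},{"gripper":0.05,"dx":0,"dy":0,"dz":0.04,"wx":0,"wy":0,"wz":0},{"gripper":0.05,"dx":0,"dy":0,"dz":0.05,"wx":0,"wy":0,"wz":0},{"gripper":0.05,"dx":0,"dy":0,"dz":0.055,"wx":0,"wy":0,"wz":0}]' 50
python3 - <<'E'
from nuts import *
im,s=snap('wrist','w14.png');nuts(im,'wrist',s,100,200);im,s=snap('scene','s14.png');print(s['eef_pos'],s['eef_rot'],s['moment'])
E
```

```text
clock: 32.67
eef_pos: [554.9, 172.8, 45.2]
eef_rot: [-3.142, 0.0, 1.543]
wrist_force: [-0.3, 1.3, -0.2]
finger_gap: 38.5
finger_force: 0.0
clock: 33.08
eef_pos: [555.0, 172.9, 45.3]
eef_rot: [3.141, -0.0, 1.543]
wrist_force: [-1.4, -0.3, 3.6]
finger_gap: 11.8
finger_force: 50.0
clock: 33.5
eef_pos: [554.3, 172.7, 69.7]
eef_rot: [-3.14, 0.0, 1.543]
wrist_force: [0.0, -0.3, -4.3]
finger_gap: 11.4
finger_force: 50.0
clock: 33.92
eef_pos: [555.3, 173.0, 126.9]
eef_rot: [3.139, -0.001, 1.543]
wrist_force: [-1.0, -0.5, -4.3]
finger_gap: 11.7
finger_force: 50.0
blue [337.8 218.7] [318 201  43  40 922] [606.3 171.5]
blue [182.2 222.2] [160 203  42  43 897] [506.1 171.9]
blue [405.1 228.3] [ 384  208   48   44 1095] [650.1 163.8]
blue [111.7 229.1] [ 85 210  49  42 974] [460.2 168.4]
[555.35370676 173.01383984 126.94745775] [ 3.13898512e+00 -7.04684845e-04  1.54339735e+00] [-0.02545963 -0.10030028 -0.06330049]
```

```bash
python3 -m inch '[{"gripper":0.05,"dx":0,"dy":0,"dz":0.01,"wx":0,"wy":0,"wz":0},{"gripper":0.05,"dx":0,"dy":0,"dz":0.025,"wx":0,"wy":0,"wz":0},{"gripper":0.05,"dx":0,"dy":0,"dz":0.04,"wx":0,"wy":0,"wz":0},{"gripper":0.05,"dx":0,"dy":0,"dz":0.052,"wx":0,"wy":0,"wz":0},{"gripper":0.05,"dx":0,"dy":0,"dz":0.06,"wx":0,"wy":0,"wz":0}]' 50 >/dev/null; python3 -m inch '[{"gripper":0.05,"dx":0.002,"dy":-0.008,"dz":0,"wx":0,"wy":0,"wz":0.3},{"gripper":0.05,"dx":0.005,"dy":-0.02,"dz":0,"wx":0,"wy":0,"wz":0.6},{"gripper":0.05,"dx":0.008,"dy":-0.036,"dz":0,"wx":0,"wy":0,"wz":1},{"gripper":0.05,"dx":0.011,"dy":-0.054,"dz":0,"wx":0,"wy":0,"wz":1.3},{"gripper":0.05,"dx":0.014,"dy":-0.074,"dz":0,"wx":0,"wy":0,"wz":1.6}]'>/dev/null; python3 -m inch '[{"gripper":0.05,"dx":0.003,"dy":-0.022,"dz":0,"wx":0,"wy":0,"wz":0},{"gripper":0.05,"dx":0.006,"dy":-0.044,"dz":0,"wx":0,"wy":0,"wz":0},{"gripper":0.05,"dx":0.008,"dy":-0.064,"dz":0,"wx":0,"wy":0,"wz":0},{"gripper":0.05,"dx":0.01,"dy":-0.08,"dz":0,"wx":0,"wy":0,"wz":0},{"gripper":0.05,"dx":0.012,"dy":-0.092,"dz":0,"wx":0,"wy":0,"wz":0}]'>/dev/null; python3 -m inch '[{"gripper":0.05,"dx":0,"dy":-0.012,"dz":0,"wx":0,"wy":0,"wz":0},{"gripper":0.05,"dx":0,"dy":-0.024,"dz":0,"wx":0,"wy":0,"wz":0},{"gripper":0.05,"dx":0,"dy":-0.036,"dz":0,"wx":0,"wy":0,"wz":0},{"gripper":0.05,"dx":0,"dy":-0.046,"dz":0,"wx":0,"wy":0,"wz":0},{"gripper":0.05,"dx":0,"dy":-0.054,"dz":0,"wx":0,"wy":0,"wz":0}]'>/dev/null;python3 -m inch '[{"gripper":0.05,"dx":0,"dy":-0.004,"dz":0,"wx":0,"wy":0,"wz":0},{"gripper":0.05,"dx":0,"dy":-0.004,"dz":0,"wx":0,"wy":0,"wz":0},{"gripper":0.05,"dx":0,"dy":-0.004,"dz":0,"wx":0,"wy":0,"wz":0},{"gripper":0.05,"dx":0,"dy":-0.004,"dz":0,"wx":0,"wy":0,"wz":0},{"gripper":0.05,"dx":0,"dy":-0.004,"dz":0,"wx":0,"wy":0,"wz":0}]'
python3 - <<'E'
from nuts import *
im,s=snap('wrist','w15.png');nuts(im,'wrist',s,160,200);print(s['eef_pos'],s['eef_rot'],s['joints'])
h=cv2.cvtColor(im,cv2.COLOR_BGR2HSV);m=cv2.inRange(h,(20,120,20),(34,255,255))
for c in cv2.findContours(m,0,2)[0]:
    if cv2.contourArea(c)>300:print('Y',cv2.boundingRect(c))
ss=s
P=np.array([proj('wrist',[441.5+r*np.cos(a),-51+r*np.sin(a),z],ss) for r,z in((41,0),(41,65),(31,85),(31,100)) for a in np.arange(0,6.3,.1)])
print(P.min(0).round(1),(P.max(0)-P.min(0)).round(1))
t,_=snap('top','t15.png');h=cv2.cvtColor(t,cv2.COLOR_BGR2HSV);m=cv2.inRange(h,(20,120,20),(34,255,255))[180:230,225:275];print(cv2.boundingRect(cv2.findNonZero(m)))
E
```

```text
clock: 36.1
eef_pos: [580.7, -50.7, 184.7]
eef_rot: [-3.142, -0.0, 1.572]
wrist_force: [0.3, 1.1, -3.4]
finger_gap: 11.9
finger_force: 50.0
blue [337.3 216.9] [318 199  42  41 903] [630.6 -48.8]
blue [181.5 220.1] [159 200  42  43 907] [531.6 -51.1]
blue [113.2 223.2] [ 85 205  48  43 896] [487.9 -53.3]
blue [404.8 226.6] [ 384  206   47   45 1069] [674.3 -55.2]
[580.74372349 -50.67103641 184.72593995] [-3.14157127e+00 -8.41565549e-05  1.57188018e+00] [-1.49894197e-01  3.89844245e-01  1.44959663e+00  8.29578069e-05
  1.30218558e+00 -1.51000071e-01]
Y (458, 324, 22, 42)
Y (50, 137, 120, 53)
[ 48.2 137.1] [121.3  95.8]
(0, 0, 0, 0)
```

The jar sits where predicted, (442,−51). I begin tilting about the lip.

```bash
python3 -m inch '[{"gripper":0.05,"dx":-0.001,"dy":0,"dz":-0.003,"wx":0,"wy":-1,"wz":0},{"gripper":0.05,"dx":-0.002,"dy":0,"dz":-0.008,"wx":0,"wy":-3,"wz":0},{"gripper":0.05,"dx":-0.004,"dy":0,"dz":-0.013,"wx":0,"wy":-5,"wz":0},{"gripper":0.05,"dx":-0.005,"dy":0,"dz":-0.018,"wx":0,"wy":-7,"wz":0},{"gripper":0.05,"dx":-0.006,"dy":0,"dz":-0.02,"wx":0,"wy":-8,"wz":0}]' 50; python3 -m inch '[{"gripper":0.05,"dx":0,"dy":0,"dz":0,"wx":0,"wy":0,"wz":0},{"gripper":0.05,"dx":0,"dy":0,"dz":0,"wx":0,"wy":0,"wz":0},{"gripper":0.05,"dx":0,"dy":0,"dz":0,"wx":0,"wy":0,"wz":0},{"gripper":0.05,"dx":0,"dy":0,"dz":0,"wx":0,"wy":0,"wz":0},{"gripper":0.05,"dx":0,"dy":0,"dz":0,"wx":0,"wy":0,"wz":0}]'
python3 - <<'E'
from nuts import *
im,s=snap('wrist','w16.png');nuts(im,'wrist',s,140,200);print(s['eef_pos'],s['joints'])
# chute lip seen in wrist: predicted lip corners
W=Rn.from_euler('xyz',s['eef_rot']).as_matrix();print('tilt',np.degrees(np.arctan2(W[0,2],-W[2,2])))
th=np.arctan2(W[0,2],-W[2,2]);p=np.array(s['eef_pos']);print('lip',p+[-130*np.cos(th)+39*np.sin(th),0,-130*np.sin(th)-39*np.cos(th)])
E
```

```text
clock: 36.62
eef_pos: [574.2, -50.8, 164.1]
eef_rot: [3.001, -0.0, 1.572]
wrist_force: [-0.5, 0.2, -4.7]
finger_gap: 11.5
finger_force: 50.0
clock: 37.03
eef_pos: [575.0, -51.1, 164.8]
eef_rot: [3.002, 0.0, 1.571]
wrist_force: [-0.7, 0.5, -3.3]
finger_gap: 11.9
finger_force: 50.0
blue [336.8 216.9] [317 199  43  41 896] [630.4 -51.6]
blue [181.3 220. ] [159 200  42  44 916] [530.2 -49.4]
blue [111.5 224.9] [  85  205   48   44 1002] [489.1 -50.7]
blue [404.3 228.6] [383 209  48  42 916] [679.3 -62.1]
[574.95688699 -51.11574027 164.81777999] [-0.16269505  0.31642899  1.60350233  0.02546045  1.08411956 -0.17363976]
tilt 7.992265998552448
lip [451.64213479 -51.11574027 108.12146716]
```

View pics/w16.png

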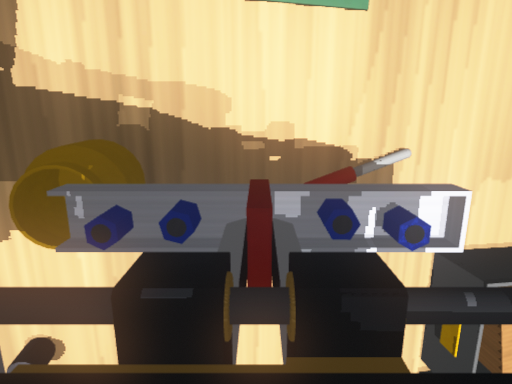

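The spout lip at (50–65, 185–250) overhangs the jar mouth, which spans about (12–100, 165–248). All four nuts are in the trough. I check the lateral alignment numerically.

Run:
```python
from h import *
s=manip.read_state()
P=np.array([proj('wrist',[441.5+31*np.cos(a),-51+31*np.sin(a),100],s) for a in np.arange(0,6.3,.05)]);print('rim',P.min(0),P.max(0))
W=Rn.from_euler('xyz',s['eef_rot']).as_matrix();p=np.array(s['eef_pos'])
# chute axes in world: x=-tool? build from tilt
th=np.radians(8);X=np.array([np.cos(th),0,np.sin(th)]);N=np.array([-np.sin(th),0,np.cos(th)]);Y=np.array([0,1,0])
o=p-39*N
for nm,v in(('lipL top',o-130*X+20*Y+18*N),('lipR top',o-130*X-20*Y+18*N),('rearL',o+130*X+20*Y+18*N),('rearR',o+130*X-20*Y+18*N),('hL',p+31*N+24*Y),('hR',p+31*N-24*Y)):print(nm,proj('wrist',v,s))
```

```text
rim [  6.95850531 165.76147773] [103.29812744 251.48145409]
lipL top [ 46.23604731 189.95720569]
lipR top [ 55.29448169 250.98299478]
rearL [471.13343173 190.62057941]
rearR [461.90598041 251.54899923]
hL [258.78607434 207.12530458]
hR [258.63921205 301.23264736]
```

```bash
cat > chk.py <<'E'
from nuts import *
im,s=snap('wrist','wc.png');nuts(im,'wrist',s,150,200)
W=Rn.from_euler('xyz',s['eef_rot']).as_matrix();th=np.arctan2(W[0,2],-W[2,2]);p=np.array(s['eef_pos'])
print(s['clock'],'tilt',np.degrees(th).round(1),'lip',(p+[-130*np.cos(th)+39*np.sin(th),0,-130*np.sin(th)-39*np.cos(th)]).round(1),s['wrist_force'].round(1))
E
python3 -m inch '[{"gripper":0.05,"dx":-0.001,"dy":0,"dz":0.0022,"wx":0,"wy":-1,"wz":0},{"gripper":0.05,"dx":-0.002,"dy":0,"dz":0.0043,"wx":0,"wy":-2,"wz":0},{"gripper":0.05,"dx":-0.0031,"dy":0,"dz":0.0064,"wx":0,"wy":-3,"wz":0},{"gripper":0.05,"dx":-0.0043,"dy":0,"dz":0.0085,"wx":0,"wy":-4,"wz":0},{"gripper":0.05,"dx":-0.0054,"dy":0,"dz":0.0106,"wx":0,"wy":-5,"wz":0}]' 50 >/dev/null; python3 chk.py;  python3 -m inch '[{"gripper":0.05,"dx":-0.0006,"dy":0,"dz":0.001,"wx":0,"wy":-0.5,"wz":0},{"gripper":0.05,"dx":-0.0012,"dy":0,"dz":0.002,"wx":0,"wy":-1,"wz":0},{"gripper":0.05,"dx":-0.0018,"dy":0,"dz":0.003,"wx":0,"wy":-1.5,"wz":0},{"gripper":0.05,"dx":-0.0024,"dy":0,"dz":0.0041,"wx":0,"wy":-2,"wz":0},{"gripper":0.05,"dx":-0.003,"dy":0,"dz":0.0051,"wx":0,"wy":-2.5,"wz":0}]' 50 >/dev/null; python3 chk.py
```

```text
blue [337.5 217.7] [318 199  43  41 928] [630.1 -54.3]
blue [181.2 219.9] [159 200  42  44 919] [526.7 -48.4]
blue [111.4 225. ] [  85  205   48   44 1011] [487.1 -48.6]
blue [406.5 231.3] [383 215  48  36 792] [685.3 -68.5]
37.5 tilt 13.1 lip [451.3 -51.1 108.2] [ 0.2 -0.1 -2.8]
blue [180.9 220.1] [159 200  41  44 919] [524.9 -49.4]
blue [336.7 217.9] [317 200  42  40 899] [631.7 -56.9]
blue [111.  224.9] [  84  205   49   45 1011] [485.  -48.9]
blue [406.7 231.9] [383 217  47  34 763] [691.9 -73.1]
37.9667 tilt 15.5 lip [451.5 -51.1 108.1] [-0.6  0.6 -3.9]
```

```bash
python3 -m inch '[{"gripper":0.05,"dx":-0.0006,"dy":0,"dz":0.001,"wx":0,"wy":-0.5,"wz":0},{"gripper":0.05,"dx":-0.0013,"dy":0,"dz":0.002,"wx":0,"wy":-1,"wz":0},{"gripper":0.05,"dx":-0.0019,"dy":0,"dz":0.003,"wx":0,"wy":-1.5,"wz":0},{"gripper":0.05,"dx":-0.0026,"dy":0,"dz":0.004,"wx":0,"wy":-2,"wz":0},{"gripper":0.05,"dx":-0.0032,"dy":0,"dz":0.005,"wx":0,"wy":-2.5,"wz":0}]' 50 >/dev/null; python3 chk.py;  python3 -m inch '[{"gripper":0.05,"dx":0,"dy":0,"dz":0,"wx":0,"wy":0,"wz":0},{"gripper":0.05,"dx":0,"dy":0,"dz":0,"wx":0,"wy":0,"wz":0},{"gripper":0.05,"dx":0,"dy":0,"dz":0,"wx":0,"wy":0,"wz":0},{"gripper":0.05,"dx":0,"dy":0,"dz":0,"wx":0,"wy":0,"wz":0},{"gripper":0.05,"dx":0,"dy":0,"dz":0,"wx":0,"wy":0,"wz":0}]' 50 >/dev/null; python3 chk.py
```

```text
blue [180.7 220.2] [158 200  42  44 923] [523.1 -50.5]
blue [336.7 220.2] [317 203  42  37 759] [634.7 -61.6]
blue [110.8 225. ] [  84  206   48   43 1017] [482.9 -49.5]
blue [408.9 233.1] [382 217  48  34 664] [702.  -79.2]
38.4333 tilt 18.0 lip [451.5 -51.2 108.1] [ 0.1 -0.5 -3.3]
blue [176.3 220.1] [153 200  43  44 920] [520.5 -50.1]
blue [329.3 218. ] [310 200  41  40 867] [628.4 -59.2]
blue [107.5 224.9] [  81  205   48   44 1021] [481.2 -49.2]
blue [398.7 232.5] [374 217  46  34 710] [691.7 -77.4]
38.9 tilt 18.0 lip [451.6 -51.2 108.1] [-0.4 -0.1 -4.7]
```

They have started sliding slowly; I hold.

```bash
python3 -m inch '[{"gripper":0.05,"dx":0,"dy":0,"dz":0,"wx":0,"wy":0,"wz":0},{"gripper":0.05,"dx":0,"dy":0,"dz":0,"wx":0,"wy":0,"wz":0},{"gripper":0.05,"dx":0,"dy":0,"dz":0,"wx":0,"wy":0,"wz":0},{"gripper":0.05,"dx":0,"dy":0,"dz":0,"wx":0,"wy":0,"wz":0},{"gripper":0.05,"dx":0,"dy":0,"dz":0,"wx":0,"wy":0,"wz":0}]' 50 >/dev/null; python3 chk.py;python3 -m inch '[{"gripper":0.05,"dx":0,"dy":0,"dz":0,"wx":0,"wy":0,"wz":0},{"gripper":0.05,"dx":0,"dy":0,"dz":0,"wx":0,"wy":0,"wz":0},{"gripper":0.05,"dx":0,"dy":0,"dz":0,"wx":0,"wy":0,"wz":0},{"gripper":0.05,"dx":0,"dy":0,"dz":0,"wx":0,"wy":0,"wz":0},{"gripper":0.05,"dx":0,"dy":0,"dz":0,"wx":0,"wy":0,"wz":0}]' 50 >/dev/null; python3 chk.py
```

```text
blue [176.1 220.1] [153 200  43  44 932] [520.4 -50.2]
blue [328.3 218.1] [309 200  42  40 853] [627.7 -59.2]
blue [107.5 224.9] [  81  205   48   44 1023] [481.2 -49.2]
blue [396.8 232.6] [372 217  46  34 685] [690.  -77.3]
39.3667 tilt 18.0 lip [451.6 -51.1 108.2] [ 0.1  0.9 -3.5]
blue [176.1 220.1] [153 200  43  44 933] [520.4 -50.2]
blue [328.2 218.1] [309 200  42  40 849] [627.6 -59.2]
blue [107.5 224.9] [  81  205   48   44 1020] [481.2 -49.2]
blue [396.8 232.6] [372 217  46  34 688] [689.9 -77.3]
39.8333 tilt 18.0 lip [451.5 -51.2 108.1] [-0.2 -0.3 -4.2]
```

```bash
python3 -m inch '[{"gripper":0.05,"dx":-0.0008,"dy":0,"dz":0.0012,"wx":0,"wy":-0.6,"wz":0},{"gripper":0.05,"dx":-0.0017,"dy":0,"dz":0.0023,"wx":0,"wy":-1.2,"wz":0},{"gripper":0.05,"dx":-0.0025,"dy":0,"dz":0.0035,"wx":0,"wy":-1.8,"wz":0},{"gripper":0.05,"dx":-0.0034,"dy":0,"dz":0.0046,"wx":0,"wy":-2.4,"wz":0},{"gripper":0.05,"dx":-0.0042,"dy":0,"dz":0.0057,"wx":0,"wy":-3,"wz":0}]' 50 >/dev/null; python3 chk.py;python3 -m inch '[{"gripper":0.05,"dx":0,"dy":0,"dz":0,"wx":0,"wy":0,"wz":0},{"gripper":0.05,"dx":0,"dy":0,"dz":0,"wx":0,"wy":0,"wz":0},{"gripper":0.05,"dx":0,"dy":0,"dz":0,"wx":0,"wy":0,"wz":0},{"gripper":0.05,"dx":0,"dy":0,"dz":0,"wx":0,"wy":0,"wz":0},{"gripper":0.05,"dx":0,"dy":0,"dz":0,"wx":0,"wy":0,"wz":0}]' 50 >/dev/null; python3 chk.py
```

```text
blue [151.1 219.4] [127 200  45  43 965] [503.4 -49.1]
blue [303.9 217.9] [286 200  39  40 814] [610.3 -60.2]
blue [ 83.5 223.4] [ 54 206  52  42 998] [466.2 -47.2]
blue [371.  232.1] [350 217  42  34 698] [672.8 -79.3]
40.3 tilt 21.1 lip [451.5 -51.1 108.2] [-0.6 -0.4 -3.4]
blue [ 50.8 196.3] [ 39 183  27  25 373] [452.2 -29.9]
blue [125.  216.5] [ 100  199   47   40 1024] [488.9 -45.6]
blue [189.8 226.7] [171 206  36  45 925] [527.  -56.7]
40.7667 tilt 21.0 lip [451.6 -51.2 108.1] [-0.5 -0.6 -3. ]
```

```bash
python3 -m inch '[{"gripper":0.05,"dx":0,"dy":0,"dz":0,"wx":0,"wy":0,"wz":0},{"gripper":0.05,"dx":0,"dy":0,"dz":0,"wx":0,"wy":0,"wz":0},{"gripper":0.05,"dx":0,"dy":0,"dz":0,"wx":0,"wy":0,"wz":0},{"gripper":0.05,"dx":0,"dy":0,"dz":0,"wx":0,"wy":0,"wz":0},{"gripper":0.05,"dx":0,"dy":0,"dz":0,"wx":0,"wy":0,"wz":0}]' 50 >/dev/null; python3 chk.py;python3 -m inch '[{"gripper":0.05,"dx":0,"dy":0,"dz":0,"wx":0,"wy":0,"wz":0},{"gripper":0.05,"dx":0,"dy":0,"dz":0,"wx":0,"wy":0,"wz":0},{"gripper":0.05,"dx":0,"dy":0,"dz":0,"wx":0,"wy":0,"wz":0},{"gripper":0.05,"dx":0,"dy":0,"dz":0,"wx":0,"wy":0,"wz":0},{"gripper":0.05,"dx":0,"dy":0,"dz":0,"wx":0,"wy":0,"wz":0}]' 50 >/dev/null; python3 chk.py
python3 - <<'E'
from nuts import *
for n in('scene','top'):
    im,s=snap(n,n+'20.png');h=cv2.cvtColor(im,cv2.COLOR_BGR2HSV);m=cv2.inRange(h,(105,110,45),(130,255,255));x0,y0,x1,y1=(120,160,330,345) if n=='scene' else (215,130,385,260)
    k,_,st,c=cv2.connectedComponentsWithStats(m[y0:y1,x0:x1]);print(n,[(c[i]+[x0,y0],st[i][4]) for i in range(1,k)])
E
```

```text
blue [ 58.9 177.4] [ 42 170  41  19 268] [457.3 -19.7]
blue [ 54.7 209.8] [ 39 196  29  30 575] [453.1 -37.7]
41.2333 tilt 21.0 lip [451.6 -51.1 108.2] [ 0.4 -0.7 -2.9]
blue [ 59.1 177.6] [ 42 170  43  19 273] [457.3 -19.8]
blue [ 54.8 209.8] [ 39 196  29  30 570] [453.1 -37.7]
41.7 tilt 21.0 lip [451.6 -51.2 108.1] [-0.4  0.3 -3. ]
scene [(array([238.8, 211.4]), np.int32(5))]
top []
```

Run:
```python
from nuts import *
s=manip.read_state()
for z in(20,50,80,100):
    P=np.array([proj('wrist',[442+28*np.cos(a),-51+28*np.sin(a),z],s) for a in np.arange(0,6.3,.1)]);print(z,P.min(0).round(),P.max(0).round())
th=np.radians(21);X=np.array([np.cos(th),0,np.sin(th)]);N=np.array([-np.sin(th),0,np.cos(th)]);Y=np.array([0,1,0]);o=np.array(s['eef_pos'])-39*N
for d in(-130,-120):
  for y in(17,-17):
    print(d,y,proj('wrist',o+d*X+y*Y,s).round(),proj('wrist',o+d*X+y*Y+18*N,s).round())
F=[]
for i in range(12):
    manip.camera('scene');F.append(manip.read_state()['wrist_force'][2])
print(np.mean(F),np.std(F))
im=cv2.imread('pics/wc.png');h=cv2.cvtColor(im,cv2.COLOR_BGR2HSV)
for (r,c) in((177,50),(177,59),(177,75),(190,50),(203,50),(210,55),(220,60),(225,80)): print((r,c),im[r,c],end=' ')
```

```text
20 [ 34. 157.] [105. 217.]
50 [ 25. 161.] [103. 227.]
80 [ 13. 166.] [100. 240.]
100 [  4. 171.] [ 98. 249.]
-130 17 [ 64. 188.] [ 47. 195.]
-130 -17 [ 70. 237.] [ 55. 247.]
-120 17 [ 79. 188.] [ 63. 195.]
-120 -17 [ 85. 237.] [ 70. 247.]
-2.149494144995479 0.5250160379345806
(177, 50) [24 72 94] (177, 59) [76 32 29] (177, 75) [39 62 78] (190, 50) [78 72 73] (203, 50) [79 34 33] (210, 55) [79 36 35] (220, 60) [79 39 41] (225, 80) [101  98 100]
```

Force now reads 2.15 N, which is the empty chute alone. The only blue visible is inside the jar mouth, so all four nuts are in. I rise, level the chute and return towards the mat.

```bash
python3 -m inch '[{"gripper":0.05,"dx":0.002,"dy":0,"dz":0.015,"wx":0,"wy":0,"wz":0},{"gripper":0.05,"dx":0.005,"dy":0,"dz":0.03,"wx":0,"wy":0,"wz":0},{"gripper":0.05,"dx":0.008,"dy":0,"dz":0.045,"wx":0,"wy":3,"wz":0},{"gripper":0.05,"dx":0.008,"dy":0,"dz":0.055,"wx":0,"wy":7,"wz":0},{"gripper":0.05,"dx":0.008,"dy":0,"dz":0.055,"wx":0,"wy":11,"wz":0}]' >/dev/null; python3 -m inch '[{"gripper":0.05,"dx":0,"dy":0.01,"dz":0,"wx":0,"wy":3,"wz":0},{"gripper":0.05,"dx":0,"dy":0.025,"dz":0,"wx":0,"wy":6,"wz":0},{"gripper":0.05,"dx":0,"dy":0.045,"dz":0,"wx":0,"wy":9,"wz":0},{"gripper":0.05,"dx":0,"dy":0.06,"dz":0,"wx":0,"wy":10,"wz":0},{"gripper":0.05,"dx":0,"dy":0.07,"dz":0,"wx":0,"wy":10,"wz":0}]' >/dev/null; python3 -m inch '[{"gripper":0.05,"dx":0,"dy":0,"dz":0,"wx":0,"wy":0,"wz":0},{"gripper":0.05,"dx":0,"dy":0,"dz":0,"wx":0,"wy":0,"wz":0},{"gripper":0.05,"dx":0,"dy":0,"dz":0,"wx":0,"wy":0,"wz":0},{"gripper":0.05,"dx":0,"dy":0,"dz":0,"wx":0,"wy":0,"wz":0},{"gripper":0.05,"dx":0,"dy":0,"dz":0,"wx":0,"wy":0,"wz":0}]'
python3 - <<'E'
from nuts import *
im,s=snap('wrist','w21.png');nuts(im,'wrist',s,20,100);print(s['eef_pos'],s['eef_rot'])
h=cv2.cvtColor(im,cv2.COLOR_BGR2HSV);m=cv2.inRange(h,(60,80,30),(95,255,255));m=cv2.morphologyEx(m,cv2.MORPH_CLOSE,np.ones((5,5)))
c=max(cv2.findContours(m,0,2)[0],key=cv2.contourArea);print(cv2.boundingRect(c),cv2.contourArea(c))
P=np.array([onz('wrist',q[0],3,s)[:2] for q in c]).astype(np.float32);r=cv2.minAreaRect(P);print(r)
E
```

```text
clock: 43.7
eef_pos: [566.9, 18.1, 246.3]
eef_rot: [3.141, 0.0, 1.57]
wrist_force: [0.7, 0.7, -2.0]
finger_gap: 11.9
finger_force: 50.0
[566.85085585  18.13655431 246.32762026] [3.14109469e+00 7.17170755e-05 1.57040891e+00]
(121, 0, 261, 88) 20904.0
((556.85205078125, 162.1121826171875), (300.0252990722656, 94.79299926757812), 0.04791465774178505)
```

Run:
```python
from nuts import *
s=manip.read_state();im=cv2.imread('pics/w21.png')
h=cv2.cvtColor(im,cv2.COLOR_BGR2HSV);m=cv2.inRange(h,(60,80,30),(95,255,255));m=cv2.morphologyEx(m,cv2.MORPH_CLOSE,np.ones((5,5)));m[95:]=0
P=[];
for x in range(135,370,5):
    P.append(onz('wrist',(x,np.nonzero(m[:,x])[0].max()+.5),3,s)[:2])
L=[];R=[]
for y in range(6,76,4):
    xs=np.nonzero(m[y])[0];L.append(onz('wrist',(xs.min()-.5,y),3,s)[:2]);R.append(onz('wrist',(xs.max()+.5,y),3,s)[:2])
P,L,R=map(np.array,(P,L,R));a=np.polyfit(P[:,0],P[:,1],1);print('near',np.degrees(np.arctan(a[0])),np.polyval(a,557))
for q in(L,R):
    b=np.polyfit(q[:,1],q[:,0],1);print('side yaw',-np.degrees(np.arctan(b[0])),'x at y167',np.polyval(b,167),np.polyval(b,np.median(q[:,1])))
```

```text
near -2.119258399124809 119.3422964276403
side yaw -2.1801691951194866 x at y167 407.908434394535 407.9148314567388
side yaw -2.5283870608993695 x at y167 705.4608175412399 705.481602175235
```

```bash
python3 -m inch '[{"gripper":0.05,"dx":-0.002,"dy":0.02,"dz":0,"wx":0,"wy":0,"wz":-0.5},{"gripper":0.05,"dx":-0.005,"dy":0.05,"dz":-0.01,"wx":0,"wy":0,"wz":-1},{"gripper":0.05,"dx":-0.008,"dy":0.085,"dz":-0.02,"wx":0,"wy":0,"wz":-1.5},{"gripper":0.05,"dx":-0.01,"dy":0.12,"dz":-0.04,"wx":0,"wy":0,"wz":-2.2},{"gripper":0.05,"dx":-0.01,"dy":0.1507,"dz":-0.06,"wx":0,"wy":0,"wz":-2.2}]' >/dev/null; python3 -m inch '[{"gripper":0.05,"dx":0,"dy":0,"dz":-0.03,"wx":0,"wy":0,"wz":0},{"gripper":0.05,"dx":0,"dy":0,"dz":-0.06,"wx":0,"wy":0,"wz":0},{"gripper":0.05,"dx":0,"dy":0,"dz":-0.09,"wx":0,"wy":0,"wz":0},{"gripper":0.05,"dx":0,"dy":0,"dz":-0.11,"wx":0,"wy":0,"wz":0},{"gripper":0.05,"dx":0,"dy":0,"dz":-0.12,"wx":0,"wy":0,"wz":0}]' >/dev/null;  python3 -m inch '[{"gripper":0.05,"dx":0,"dy":0,"dz":0,"wx":0,"wy":0,"wz":0},{"gripper":0.05,"dx":0,"dy":0,"dz":0,"wx":0,"wy":0,"wz":0},{"gripper":0.05,"dx":0,"dy":0,"dz":0,"wx":0,"wy":0,"wz":0},{"gripper":0.05,"dx":0,"dy":0,"dz":0,"wx":0,"wy":0,"wz":0},{"gripper":0.05,"dx":0,"dy":0,"dz":0,"wx":0,"wy":0,"wz":0}]'
```

```text
clock: 45.0
eef_pos: [557.5, 169.6, 67.4]
eef_rot: [3.14, -0.001, 1.533]
wrist_force: [-0.1, -0.1, -3.1]
finger_gap: 11.8
finger_force: 50.0
```

```bash
python3 -m inch '[{"gripper":0.05,"dx":-0.0005,"dy":-0.0007,"dz":-0.008,"wx":0,"wy":0,"wz":0},{"gripper":0.05,"dx":-0.0005,"dy":-0.0007,"dz":-0.014,"wx":0,"wy":0,"wz":0},{"gripper":0.05,"dx":-0.0005,"dy":-0.0007,"dz":-0.018,"wx":0,"wy":0,"wz":0},{"gripper":0.05,"dx":-0.0005,"dy":-0.0007,"dz":-0.02,"wx":0,"wy":0,"wz":0},{"gripper":0.05,"dx":-0.0005,"dy":-0.0007,"dz":-0.0215,"wx":0,"wy":0,"wz":0}]';  python3 -m inch '[{"gripper":0.05,"dx":0,"dy":0,"dz":0,"wx":0,"wy":0,"wz":0},{"gripper":0.05,"dx":0,"dy":0,"dz":0,"wx":0,"wy":0,"wz":0},{"gripper":0.1,"dx":0,"dy":0,"dz":0,"wx":0,"wy":0,"wz":0},{"gripper":0.25,"dx":0,"dy":0,"dz":0,"wx":0,"wy":0,"wz":0},{"gripper":0.4,"dx":0,"dy":0,"dz":0,"wx":0,"wy":0,"wz":0}]' 5; python3 -m inch '[{"gripper":0.45,"dx":0,"dy":0,"dz":0,"wx":0,"wy":0,"wz":0},{"gripper":0.45,"dx":0,"dy":0,"dz":0,"wx":0,"wy":0,"wz":0},{"gripper":0.45,"dx":0,"dy":0,"dz":0.02,"wx":0,"wy":0,"wz":0},{"gripper":0.45,"dx":0,"dy":0,"dz":0.04,"wx":0,"wy":0,"wz":0},{"gripper":0.45,"dx":0,"dy":0,"dz":0.07,"wx":0,"wy":0,"wz":0}]' 5;python3 -m inch '[{"gripper":0.45,"dx":0,"dy":-0.02,"dz":0.03,"wx":0,"wy":0,"wz":0},{"gripper":0.45,"dx":0,"dy":-0.04,"dz":0.06,"wx":0,"wy":0,"wz":0},{"gripper":0.45,"dx":0,"dy":-0.06,"dz":0.09,"wx":0,"wy":0,"wz":0},{"gripper":0.45,"dx":0,"dy":-0.08,"dz":0.12,"wx":0,"wy":0,"wz":0},{"gripper":0.45,"dx":0,"dy":-0.1,"dz":0.14,"wx":0,"wy":0,"wz":0}]' 5;python3 -m inch '[{"gripper":0.45,"dx":0,"dy":-0.02,"dz":0.02,"wx":0,"wy":0,"wz":0},{"gripper":0.45,"dx":0,"dy":-0.03,"dz":0.02,"wx":0,"wy":0,"wz":0},{"gripper":0.45,"dx":0,"dy":-0.03,"dz":0.02,"wx":0,"wy":0,"wz":0},{"gripper":0.45,"dx":0,"dy":-0.03,"dz":0.02,"wx":0,"wy":0,"wz":0},{"gripper":0.45,"dx":0,"dy":-0.03,"dz":0.02,"wx":0,"wy":0,"wz":0}]' 5
python3 - <<'E'
from nuts import *
im,s=snap('wrist','w22.png');print(s['eef_pos'],s['eef_rot'])
nuts(im,'wrist',s,10,60)
h=cv2.cvtColor(im,cv2.COLOR_BGR2HSV)
m=cv2.inRange(h,(60,80,30),(95,255,255));m[240:]=0
c=max(cv2.findContours(cv2.morphologyEx(m,cv2.MORPH_CLOSE,np.ones((5,5))),0,2)[0],key=cv2.contourArea)
P=np.array([onz('wrist',q[0],3,s)[:2] for q in c]).astype(np.float32);print('mat',cv2.minAreaRect(P),cv2.boundingRect(c))
k=np.zeros_like(m);cv2.drawContours(k,[c],-1,255,-1);k=cv2.erode(k,np.ones((7,7)))&~m
c=max(cv2.findContours(cv2.morphologyEx(k,cv2.MORPH_OPEN,np.ones((4,4))),0,2)[0],key=cv2.contourArea)
P=np.array([onz('wrist',q[0],20,s)[:2] for q in c]).astype(np.float32);print('chute',cv2.minAreaRect(P))
m=cv2.inRange(h,(0,140,50),(8,255,255))|cv2.inRange(h,(172,140,50),(180,255,255));m[240:]=0
for c in cv2.findContours(m,0,2)[0]:
    if cv2.contourArea(c)>80:
        r=cv2.minAreaRect(c);print('red',r,onz('wrist',r[0],77,s).round(1))
S,_=snap('scene','s22.png')
for n,c3 in(('pinpot red',None),):
    h=cv2.cvtColor(S,cv2.COLOR_BGR2HSV);m=cv2.inRange(h,(0,150,60),(8,255,255));k,_,st,ce=cv2.connectedComponentsWithStats(m)
    for i in range(1,k):
        if st[i][4]>25:print('red',ce[i].round(),st[i])
    m=cv2.inRange(h,(20,120,20),(34,255,255))[185:245,215:270];c=max(cv2.findContours(m,0,2)[0],key=cv2.contourArea);print('jar',cv2.boundingRect(c))
    nuts(S,'scene',None,13,5)
E
```

```text
clock: 45.42
eef_pos: [556.7, 168.9, 45.3]
eef_rot: [3.141, -0.0, 1.533]
wrist_force: [-8.2, -1.4, 22.2]
finger_gap: 11.9
finger_force: 50.0
clock: 45.83
eef_pos: [556.5, 168.9, 44.6]
eef_rot: [3.141, -0.0, 1.533]
wrist_force: [-0.5, -0.1, 0.2]
finger_gap: 21.7
finger_force: 0.0
clock: 46.25
eef_pos: [555.4, 168.6, 113.6]
eef_rot: [-3.138, 0.001, 1.533]
wrist_force: [-0.6, -0.1, -0.0]
finger_gap: 42.3
finger_force: 0.0
clock: 46.67
eef_pos: [556.6, 68.0, 257.7]
eef_rot: [3.139, -0.0, 1.533]
wrist_force: [-0.3, -0.1, 0.2]
finger_gap: 42.2
finger_force: 0.0
clock: 47.08
eef_pos: [556.1, 39.6, 273.0]
eef_rot: [-3.139, -0.0, 1.533]
wrist_force: [0.2, -0.7, 0.0]
finger_gap: 42.0
finger_force: 0.0
[556.06280955  39.6227115  273.04706743] [-3.13924670e+00 -4.90552778e-05  1.53334474e+00]
blue [487.6   4.6] [461   0  51  13 486] [835.7 221.7]
blue [171.3 247.5] [160 238  22  21 266] [427.9 -74.2]
mat ((556.7509765625, 168.25929260253906), (97.15572357177734, 297.24029541015625), 87.89580535888672) (136, 20, 242, 83)
chute ((558.4293212890625, 171.46066284179688), (63.17928695678711, 265.3825
[... 446 characters left out ...]
8]
jar (12, 12, 26, 37)
blue [118.1  53. ] [  93    0   44   88 1266] [-492.7  470.5]
blue [237.3   6.1] [201   0  57  19 599] [-224.8 1064.1]
blue [267.7   3.7] [264   0  12  12  78] [-104.3 1158.9]
blue [440.6  10.4] [401   0  75  35 515] [ 671.  1532.9]
blue [314.4 114.6] [306 104  22  26 214] [441.2 538.5]
blue [318.1 123.4] [316 122   5   3   7] [475.5 499.8]
blue [324. 124.] [324 122   1   5   5] [496.8 508.1]
blue [313.4 130.2] [312 129   4   3   5] [475.1 456.5]
blue [ 25.1 183.1] [  0 158  48  58 549] [-295.3 -278.2]
blue [398.  204.4] [371 168  66  62 970] [879.3 272.9]
blue [ 87.2 370.3] [ 81 357  14  27 138] [ 330.6 -669.9]
blue [120.3 372.3] [106 360  29  24 516] [ 411.3 -631. ]
```

```bash
python3 -c "
from cell import manip
print(manip.sign_off())"
```

```text
the job is handed in; nothing more can be done
None
```

The job is handed in: the guide pin is in the black pot, all four nuts found went off the chute into the jar, the jar is standing where it was, and the chute is back on its mat, about 1 mm off centre. The result of the judging was not shown.

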